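# Screen and weigh pumice for a stone-wash sample

## Robot

A 6-joint arm with a two-finger parallel gripper is mounted at the origin on the work surface. World frame = base frame: x ahead of the robot, y to its left, z up, the work surface at z = 0. Lengths are in m, angles in rad, forces in N, time in s.
With the tool pointing down it reaches from about 0.35 to 0.8 m from the base axis. Payload 7.3 kg.
Tool frame: the origin (TCP) lies midway between the tips of the shut fingers; the grasp point (between the pads) lies 19 mm behind it; z points along the fingers, y is the line along which they close (so a half turn about z gives the same grasp; the last joint's range is limited). The gripper opens to 85 mm and grips with 20 to 120 N. Pads are 22 mm wide; open, the fingers measure 114 mm over their backs; the gripper's body (76 mm by 85 mm) begins 54 mm behind the grasp point. The pads swing forward as they close: fully open they stand 13 mm farther back than shut.
Start: joints at [-1.32, 0.342, 1.524, -0, 1.275, -0.146], TCP at [0.203, -0.484, 0.231] pointing down, gripper open.
Joint ranges: [-2.53, 2.53], [-0.77, 2.02], [0.04, 2.7], [-1, 4.14], [0.28, 2.66], [-3.11, 3.11]. Speed limits (rad/s): [2.57, 2.57, 3.14, 3.14, 3.14, 3.14].

## Interface

Orientations are given as a unit quaternion [x, y, z, w].
In Python, from plant import manip gives the robot as it stands.
- The arm moves only by the tool drive_tool, never from a script. Its argument "moves" is a list that holds one entry, the list of rows, each a list of 4 numbers: the shift along the tool's x, y, z in units of 30 cm (1.0 is 30 cm), then the turn about the tool's z in units of 360 degrees (1.0 is 360 degrees). In form: [[[x, y, z, twist], ...]]. A call has 1 to 10 rows; each row is the pose to reach, as a shift and turn from the pose commanded when the call began, along the tool's axes at that moment, turning the shorter way round; what a row does not reach only later rows make up. A row lasts 1/10 s, in which the tool goes at most 50 mm and 8.59 degrees, less where a joint would pass 70% of its speed; a pose out of reach is approached as far as the arm can. A call with a number of a shift or a turn outside -1 to 1 is refused whole. A call with a gripper value outside its range is refused whole. "grip" is the opening, from -1 (shut) to 1 (fully open), set as the call begins (left out, the last holds). The fingers move at their own pace and stop on an object; "newtons" is the grip in N (left out, the last holds). Time passes only in rows, so rows that repeat a pose let the fingers close. It gives the time, the measured TCP pose, the force, the opening and the grip force at its end, in the units of the state.
- manip.get_state(): the state, without advancing time (a new reading comes with each control period).
- manip.capture(name): name is "scene" or "top" or "wrist"; returns a dict with "img" (420x560x3 uint8, red, green, blue), "depth" (420x560 float32, m along the optical axis (not along the pixel's ray), 0 where there is no reading), "K" (3x3 intrinsics, pixels), "R" (3x3) and "t" (3): a world point X has camera coordinates R X + t. Camera axes: x right, y down, z forward; pixel columns grow to the right and rows downward; lengths in m; the calibration is good to about 2 mm. The wrist camera is an equidistant fisheye: a pixel r from the principal point sees the ray r / f radians off the axis. A picture is of the moment at which its call begins.
- manip.close_job(): hands the job in; it is judged then, once.
Trained networks look in the newest picture that a camera, given by its name, has taken for a name from the list of things; names that differ only in an ending like _2 or _b are one class to them, and where a whole thing is asked for, a point or a joint stands for the part that bears it (a point fixed in the world has none). Each returns a list of dicts, best first, with "conf" (0 to 1); they miss things now and then, are a little off and sometimes report something else, mostly with a low value. They report only what shows in the picture. A call takes as long as a camera call. They do not tell look-alikes from the thing itself.
- manip.spot_in(name, camera): "point" ([x, y, z] in m, in world coordinates, good to about 4 mm: the middle of the surface that is visible of it).
- manip.trace(name, camera): "mask" (420x560 bool, what is visible of it).
- manip.mark_of(name, camera): "point" ([x, y, z] in m, in world coordinates, good to about 4 mm: a listed point, or the origin of a listed thing).
The state is a dict: "time": time; "q": joint angles; "joint_velocities": joint speeds; "joint_torque": joint torques, N m; "eef_pos": TCP position; "eef_rot": TCP orientation; "contact_force": force on the tool from outside, world axes, zero at the start; "ft_torque": the same for the moment, N m; "opening": opening from 0.0 (shut) to 1.0 (fully open); "grasp_force": force on a finger pad.
Only numpy, scipy, OpenCV 4.12 (cv2) and the standard library are available. Lean on these libraries where they do the work, as an engineer would, in place of code of your own. Each camera call takes 0.05 s, during which the arm holds its last target. There are 200 camera calls.

## Task

First lay all the pumice blocks that are on the bench on the sloping screening chute, behind its shut gate. Then hold the weighing pan up under the chute's lip, push the gate's paddle back with the pan so that the blocks slide off, and catch all of them in the raised pan (a block that misses may be put into the pan by hand, but lift the pan clear of the bench with all of them in it before you weigh). Finally seat the pan with every block in it level and fully down on the scale, over its two pegs, let go, and leave the other things on the bench as they are.

Things in the scene. Friction and masses are not known exactly. Their poses are not given: they have to be found in the camera images.
- chute: fixed screening chute, slippery stainless steel, on grey legs at its x = 60 mm and more (open below the lip). Origin on the table below the middle of the lip; its x points up-slope (it discharges towards -x), y across, z up. Side walls stand 44 mm above the bed, square to it, 4 mm thick; an end wall closes the top
- chute_lip (a point): middle of the chute's lip, a level line 170 mm above the table (axes as the chute's). The bed climbs from it at 32 degrees towards +x, 250 mm along the slope, 124 mm wide inside. Blocks laid on the bed slide down against the gate
- gate (a joint): spring rocker gate pivoted 4 mm below the lip line: 0 shut, 1.53 rad fully open, springs shut by itself. Its stop plate, 37 mm high, stands across the bed square to it, and at 1.5 rad has tipped forward to prolong the bed by 37 mm. Blocks start to slide off at about 1 rad
- paddle_tip (a point): lower end of the gate's paddle, 60 mm wide, which hangs 70 mm below the gate pivot, leaning 30 degrees to the chute's -x when shut (tip 106 mm above the table). Push it towards the chute's +x (under the bed), 5 to 8 N, to open: a pan whose rim is 22 mm below the lip opens it about 1.5 rad when its leading wall is 30 mm past the lip line
- pan: loose rectangular weighing pan, aluminium, about 0.3 kg; origin at the centre of its underside, z up. Outside 138 mm (x) by 148 mm (y), 80 mm high, walls and floor 4 mm. At the middle of its two y sides, flush with the underside, are ears 8 mm thick (34 mm in x, 26 mm in y), each with a round 14.5 mm hole through it centred at x = 0, y = +87 or -87 mm
- pan_grip (a point): place to pinch the pan's upright black grip from above, along pan x or y: pan x = -80 mm, y = 0, 117 mm above the underside. The grip is 22 mm (x) by 34 mm (y), stands against the outside of the -x wall, and reaches from 45 to 140 mm above the underside
- scale: fixed bench scale 150 (x) by 206 (y) mm, origin at the centre of its underside, steel platform 48 mm above the table. Two upright pegs 10 mm across, 20 mm high with tapered tips, stand on the platform at x = 0, y = +87 and -87 mm; they enter the pan's ear holes when the pan is seated
- scale_seat (a point): centre of the scale platform's upper face, axes as the scale's: the pan's origin comes here when seated, pan x along scale x, either way round; with the same sense the pan's grip is on the side nearest the robot
- stone1: pumice block, grey, 60 x 36 x 34 mm (its own x, y, z), 40 to 85 g; origin at the centre of its underside as it first lies flat on the table (long x axis roughly towards the far side). Absent in some starts (then None)
- stone2: pumice block, grey, 60 x 36 x 34 mm (its own x, y, z), 40 to 85 g; origin at the centre of its underside as it first lies flat on the table (long x axis roughly towards the far side). Absent in some starts (then None)
- stone3: pumice block, grey, 60 x 36 x 34 mm (its own x, y, z), 40 to 85 g; origin at the centre of its underside as it first lies flat on the table (long x axis roughly towards the far side). Absent in some starts (then None)
- stone4: pumice block, grey, 60 x 36 x 34 mm (its own x, y, z), 40 to 85 g; origin at the centre of its underside as it first lies flat on the table (long x axis roughly towards the far side). Absent in some starts (then None)
- stone5: pumice block, grey, 60 x 36 x 34 mm (its own x, y, z), 40 to 85 g; origin at the centre of its underside as it first lies flat on the table (long x axis roughly towards the far side). Absent in some starts (then None)
- stone6: pumice block, grey, 60 x 36 x 34 mm (its own x, y, z), 40 to 85 g; origin at the centre of its underside as it first lies flat on the table (long x axis roughly towards the far side). Absent in some starts (then None)
- paste_jar: bystander, leave alone: lidded clear jar, 68 mm across, 85 mm high; origin at its underside
- tape_roll: bystander, leave alone: paper tape roll lying flat, 90 mm across, 24 mm high; origin at its underside
- glue: bystander, leave alone: white glue bottle, 52 mm across, 130 mm high; origin at its underside
- spray: bystander, leave alone: aluminium can, 60 mm across, 170 mm high; origin at its underside
- mug: bystander, leave alone: white mug, 76 mm across, 85 mm high; origin at its underside
Things that resemble listed ones, but are neither listed nor needed, are in the scene too. What is shaped like the pan but green or yellow is not meant. Leave any yellow look-alike of the stone3 alone.

How it is judged:
By the outcome, as a careful person would: the job done as asked, in the order asked, and still so for the second after the job is handed in, with the robot touching nothing.
Of stone1, stone2, stone3, stone4, stone5, stone6 only 4 to 6 are there at a start; the rules pass over those that are not, and their reading is None.
At some moment in a run one of stone1, stone2, stone3, stone4, stone5, stone6, pan may be knocked a few centimetres aside while the robot is not near it.
It also fails if it takes over 210 s, if anything falls off the work surface, if the arm or the gripper's body presses on something with over 40 N, if the wrist force passes 120 N, or if a joint passes its speed limit or range.

## Working session

There is one attempt and no reset: what is moved stays moved. The work goes in short steps, Python scripts to look and compute and a tool call to move; the robot and the scene stay as the last step left them, time stands still between calls to the robot, and variables do not carry over. Pictures are saved under pics/ and viewed, at most 17 in all, crops included, and the job is handed in when it is done.

Besides the shell and the picture viewer there is one more tool, called after "Call:" in YAML: its name, and indented under it one key for each argument. drive_tool: Moves the arm, as the interface text tells. Its arguments: {"type":"object","properties":{"moves":{"type":"array"},"grip":{"type":"number"},"newtons":{"type":"number"}},"required":["moves"]}

```bash
mkdir -p pics; ls; cat > h.py <<'E'
import numpy as np, cv2
from plant import manip
from scipy.spatial.transform import Rotation as Rn
np.set_printoptions(precision=4,suppress=True)
def save(c,n,crop=None,s=1):
    im=c["img"][:,:,::-1]
    if crop: im=im[crop[1]:crop[3],crop[0]:crop[2]]
    im=cv2.resize(im,None,fx=s,fy=s,interpolation=cv2.INTER_CUBIC); cv2.imwrite("pics/"+n,im)
def cloud(c):
    h,w=c["depth"].shape;K=c["K"];u,v=np.meshgrid(np.arange(w),np.arange(h));d=c["depth"]
    P=np.stack([(u-K[0,2])/K[0,0]*d,(v-K[1,2])/K[1,1]*d,d],-1)
    X=(P-c["t"])@c["R"]; X[d==0]=np.nan
    return X
def st():
    s=manip.get_state(); print("t",round(s["time"],2),"p",np.array(s["eef_pos"]),"q",np.array(s["eef_rot"]),"F",np.array(s["contact_force"]),"op",s["opening"],s["grasp_force"]); return s
E
python3 - <<'E'
from h import *
s=st()
print(Rn.from_quat(s["eef_rot"]).as_matrix())
for n in("scene","top"):
    c=manip.capture(n); save(c,n+"0.png",s=1.4)
    X=cloud(c); np.savez(n+"0.npz",X=X,img=c["img"],K=c["K"],R=c["R"],t=c["t"])
    print(n,c["K"].tolist(),c["R"].tolist(),c["t"])
    for k in "chute_lip paddle_tip pan pan_grip scale scale_seat stone1 gate paste_jar tape_roll glue spray mug".split():
        print(k,[(np.round(d["point"],3).tolist(),round(d["conf"],2)) for d in manip.mark_of(k,n)][:9])
E
```

```text
pics
t 0.0 p [ 0.2028 -0.4838  0.2306] q [ 0.9804  0.1971 -0.     -0.0008] F [-0.3627  0.1667  0.0652] op 0.9995046664146042 0.0
[[ 0.9223  0.3865 -0.0004]
 [ 0.3865 -0.9223  0.0015]
 [ 0.0002 -0.0015 -1.    ]]
scene [[470.386671011832, 0.0, 275.2460119139674], [0.0, 470.386671011832, 213.28528867873314], [0.0, 0.0, 1.0]] [[-0.3620210163708496, 0.9320979231400741, -0.011586431019835409], [0.677177755956388, 0.2544292109462465, -0.6904317949335338], [-0.6406021156253605, -0.25779689349414364, -0.7233047014647986]] [ 0.2198 -0.2438  1.5991]
chute_lip [([0.597, 0.151, 0.17], 0.78), ([0.458, -0.064, 0.001], 0.48)]
paddle_tip [([0.593, 0.117, 0.105], 0.74)]
pan [([0.213, 0.293, -0.003], 0.97), ([0.255, -0.387, 0.003], 0.92), ([0.64, -0.028, -0.001], 0.64)]
pan_grip [([0.618, -0.106, 0.12], 0.63), ([0.135, 0.275, 0.12], 0.55)]
scale [([0.508, -0.342, 0.0], 0.97)]
scale_seat [([0.504, -0.341, 0.049], 0.73)]
stone1 [([0.331, 0.081, 0.004], 0.78), ([0.427, -0.141, -0.001], 0.76), ([0.457, -0.065, 0.001], 0.75), ([0.419, 0.021, 0.002], 0.7), ([0.469, 0.088, 0.001], 0.7)]Traceback (most recent call last):
  File "<stdin>", line 9, in <module>
ValueError: it knows: chute, chute_lip, glue, mug, paddle_tip, pan, pan_grip, paste_jar, scale, scale_seat, spray, stone, tape_roll
```

```bash
python3 - <<'E'
from h import *
for n in("scene","top"):
    c=manip.capture(n); save(c,n+"1.png",s=1.4)
    X=cloud(c); np.savez(n+"0.npz",X=X,img=c["img"],K=c["K"],R=c["R"],t=c["t"])
    print(n,c["t"])
    for k in "chute chute_lip paddle_tip pan pan_grip scale scale_seat stone paste_jar tape_roll glue spray mug".split():
        print(k,[(np.round(d["point"],3).tolist(),round(d["conf"],2)) for d in manip.mark_of(k,n)][:9])
E
```

```text
scene [ 0.2198 -0.2438  1.5991]
chute [([0.459, -0.066, 0.003], 0.15)]
chute_lip [([0.595, 0.152, 0.171], 0.79)]
paddle_tip [([0.592, 0.119, 0.102], 0.6)]
pan [([0.212, 0.292, -0.002], 0.91), ([0.255, -0.385, 0.002], 0.69), ([0.638, -0.029, 0.002], 0.58)]
pan_grip [([0.619, -0.106, 0.119], 0.95), ([0.14, 0.276, 0.12], 0.83), ([0.196, -0.331, 0.114], 0.74)]
scale [([0.507, -0.341, -0.002], 0.67), ([0.593, 0.153, 0.171], 0.34)]
scale_seat [([0.505, -0.341, 0.046], 0.67)]
stone [([0.459, -0.064, 0.006], 0.82), ([0.332, 0.084, -0.0], 0.81), ([0.425, -0.139, -0.001], 0.75), ([0.468, 0.085, 0.0], 0.57), ([0.421, 0.02, 0.002], 0.52)]
paste_jar [([0.732, -0.284, -0.001], 0.88)]
tape_roll [([0.79, -0.202, -0.002], 0.79)]
glue []
spray [([0.778, 0.197, 0.006], 0.65)]
mug [([0.7, -0.403, 0.003], 0.76)]
top [-0.0225  0.4907  1.2372]
chute [([0.594, 0.152, -0.001], 0.58), ([0.424, -0.138, 0.001], 0.48)]
chute_lip [([0.598, 0.151, 0.17], 0.74), ([0.457, -0.063, 0.001], 0.25)]
paddle_tip [([0.592, 0.115, 0.106], 0.57)]
pan [([0.255, -0.385, 0.005], 0.85), ([0.639, -0.029, 0.002], 0.81), ([0.216, 0.293, 0.0], 0.74)]
pan_grip [([0.196, -0.327, 0.115], 0.79), ([0.138, 0.279, 0.118], 0.74), ([0.622, -0.105, 0.117], 0.62)]
scale [([0.505, -0.344, 0.0], 0.72), ([0.468, 0.089, -0.001], 0.55)]
scale_seat [([0.506, -0.342, 0.048], 0.96)]
stone [([0.326, 0.088, -0.002], 0.85), ([0.42, 0.016, 0.0], 0.77), ([0.42, 0.163, -0.0], 0.76), ([0.468, 0.086, -0.004], 0.64), ([0.421, -0.139, 0.001], 0.62), ([0.457, -0.061, -0.002], 0.53), ([0.392, 0.232, 0.002], 0.52)]
paste_jar [([0.735, -0.283, 0.002], 0.64), ([0.506, -0.343, 0.046], 0.38)]
tape_roll [([0.789, -0.204, -0.002], 0.7)]
glue [([0.386, 0.349, 0.0], 0.97)]
spray [([0.779, 0.201, -0.001], 0.64), ([0.389, 0.349, 0.0], 0.55)]
mug [([0.702, -0.404, 0.0], 0.91)]
```

View pics/scene1.png

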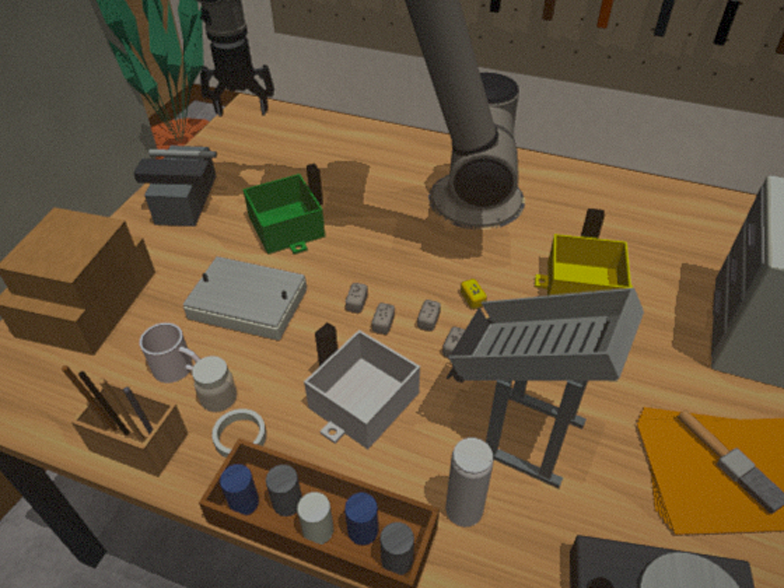

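View pics/top1.png

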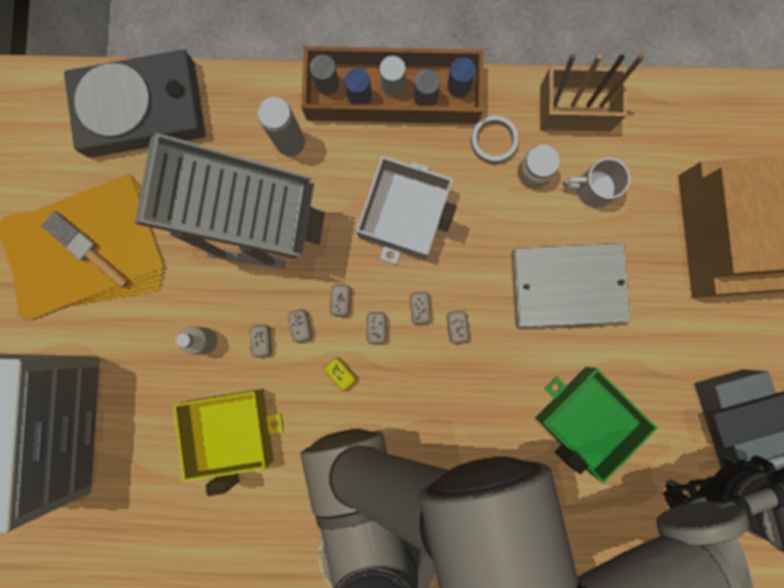

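The top view shows the pan candidates at (405,208) grey, (222,437) yellow and (595,425) green; I choose grey. The block candidates are grey at (260,340), (299,325), (340,300), (376,327), (420,307) and (457,326), and yellow at (340,374); I choose the six grey ones. The chute is at (230,195) and the scale at (570,285).

```bash
cat >> h.py <<'E'
def rects(X,img,zlo,zhi,box,amin,test=None):
    m=(X[...,2]>zlo)&(X[...,2]<zhi)&(X[...,0]>box[0])&(X[...,0]<box[1])&(X[...,1]>box[2])&(X[...,1]<box[3])
    if test is not None: m&=test
    n,l,s,_=cv2.connectedComponentsWithStats(m.astype(np.uint8)); out=[]
    for i in range(1,n):
        if s[i,4]<amin: continue
        p=X[l==i]; r=cv2.minAreaRect((p[:,:2]*1000).astype(np.float32)); b=cv2.boxPoints(r)
        e0,e1=b[1]-b[0],b[2]-b[1]; L=e0 if np.hypot(*e0)>np.hypot(*e1) else e1
        a=np.degrees(np.arctan2(L[1],L[0])); a=(a+90)%180-90
        out.append((np.round(r[0],1).tolist(),np.round(sorted(r[1])[::-1],1).tolist(),round(float(a),1),round(1000*float(np.median(p[:,2])),1),img[l==i].mean(0).round().tolist(),int(s[i,4])))
    return out
E
python3 - <<'E'
from h import *
d=np.load("top0.npz"); X,img=d["X"],d["img"]
print("stones"); [print(r) for r in rects(X,img,.026,.042,(.28,.52,-.2,.28),60)]
print("pan rim"); [print(r) for r in rects(X,img,.072,.086,(.52,.76,-.14,.07),60)]
print("grip"); [print(r) for r in rects(X,img,.13,.146,(.52,.76,-.14,.07),10)]
print("scale"); [print(r) for r in rects(X,img,.044,.053,(.38,.63,-.47,-.22),400)]
print("pegs"); [print(r) for r in rects(X,img,.056,.072,(.38,.63,-.47,-.22),2)]
# chute bed plane
m=(X[...,0]>.5)&(X[...,0]<.8)&(X[...,1]>.12)&(X[...,1]<.42)&(X[...,2]>.15)
p=X[m]; print(p.min(0),p.max(0))
# top edges of walls: print outline hull
r=cv2.minAreaRect((p[:,:2]*1000).astype(np.float32)); print(r, cv2.boxPoints(r))
c=dict(img=img); save(c,"crop.png",(170,80,350,280),3)
s=np.load("scene0.npz"); print("stones scene"); [print(r) for r in rects(s["X"],s["img"],.026,.042,(.28,.52,-.2,.28),40)]
E
```

```text
stones
([466.9, 86.1], [59.3, 35.7], -1.8, 32.2, [126.0, 117.0, 104.0], 283)
([455.8, -65.7], [59.0, 35.6], 6.4, 32.1, [128.0, 118.0, 104.0], 289)
([415.7, 161.8], [59.5, 35.8], 14.2, 32.1, [126.0, 117.0, 103.0], 286)
([416.3, 16.6], [58.0, 34.5], 1.6, 32.0, [127.0, 118.0, 103.0], 292)
([421.9, -137.6], [59.3, 36.0], 8.2, 32.7, [128.0, 119.0, 104.0], 289)
([386.3, 235.1], [58.2, 35.1], 3.2, 32.0, [125.0, 116.0, 102.0], 286)
([327.7, 82.5], [58.5, 35.5], 43.4, 32.3, [157.0, 150.0, 32.0], 293)
pan rim
([639.5, -36.7], [150.3, 149.7], 73.0, 78.8, [138.0, 137.0, 134.0], 403)
grip
([617.0, -107.4], [34.6, 21.6], -17.0, 138.5, [72.0, 62.0, 52.0], 131)
scale
([505.5, -345.9], [203.1, 146.0], -85.9, 47.8, [152.0, 154.0, 145.0], 3985)
pegs
([511.1, -431.1], [9.0, 6.5], 44.1, 64.1, [82.0, 79.0, 72.0], 15)
([498.8, -258.9], [8.4, 7.2], 61.2, 64.7, [88.0, 86.0, 79.0], 14)
[0.5261 0.1201 0.1506] [0.8    0.3693 0.3453]
((669.40478515625, 237.12435913085938), (239.19366455078125, 270.62005615234375), 83.4141616821289) [[521.2709 133.8356]
 [790.1052 102.7978]
 [817.5386 340.4131]
 [548.7044 371.4509]]
stones scene
([333.5, 85.4], [61.0, 34.7], 44.1, 33.2, [149.0, 135.0, 9.0], 190)
([425.8, -133.1], [61.8, 35.8], 6.4, 33.1, [114.0, 105.0, 94.0], 191)
([419.7, 20.4], [61.1, 35.4], 1.0, 33.0, [114.0, 106.0, 95.0], 209)
([461.3, -61.3], [63.8, 35.4], 5.5, 33.1, [114.0, 105.0, 95.0], 208)
([471.2, 84.6], [58.5, 25.1], -6.6, 33.4, [111.0, 103.0, 94.0], 151)
```

View pics/crop.png

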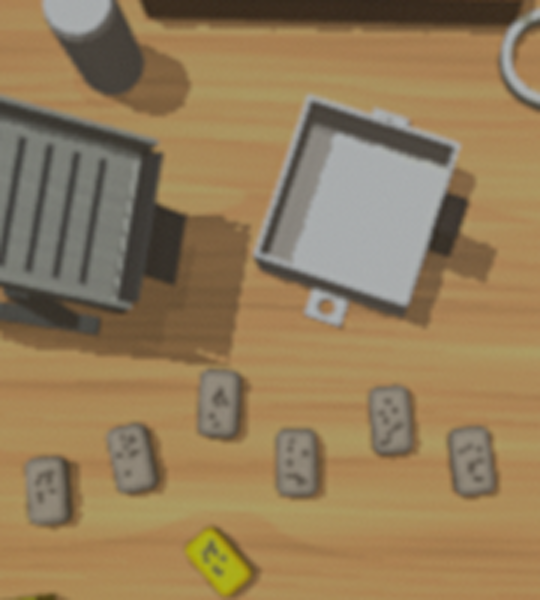

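The crop confirms it: a grey pan with its black grip towards the right (-y), six grey blocks and one yellow look-alike. Next I measure the chute.

```bash
python3 - <<'E'
from h import *
from scipy.optimize import least_squares
for n in("top","scene"):
    d=np.load(n+"0.npz"); X=d["X"].reshape(-1,3)
    m=(X[:,0]>.5)&(X[:,0]<.76)&(X[:,1]>.12)&(X[:,1]<.45)&(X[:,2]>.172)&(X[:,2]<.40); p=X[m]
    t=np.tan(np.radians(32))
    # z = .170 + t*((x-x0)cos a+(y-y0)sin a): unknown a, offset
    f=lambda v:(p[:,2]-.170-t*(p[:,0]*np.cos(v[0])+p[:,1]*np.sin(v[0])-v[1]))
    best=None
    for a in np.radians(np.arange(55,95,1.)):
        w=p[:,2]-.17-t*(p[:,0]*np.cos(a)+p[:,1]*np.sin(a)); h,e=np.histogram(w,200); k=h.argmax()
        if best is None or h[k]>best[0]: best=(h[k],a,-(e[k]+e[k+1])/2/t)
    v=least_squares(f,best[1:],loss="cauchy",f_scale=.001).x
    a=v[0]; ex=np.array([np.cos(a),np.sin(a)]); ey=np.array([-ex[1],ex[0]])
    u=p[:,:2]@ex-v[1]; y=p[:,:2]@ey; r=f(v)*np.cos(np.radians(32))
    b=abs(r)<.004
    print(n,np.degrees(a),"bed u",np.percentile(u[b],[1,99]),"y",np.percentile(y[b],[.5,1,50,99,99.5]),b.sum())
    top=(abs(r-.044)<.003); yt=y[top]; print("walltops y",np.histogram(yt,np.arange(yt.min(),yt.max()+.004,.004)), "u",np.percentile(u[top],[1,99]))
    for lip in((.596,.1515),):
        print("lip u,y",np.array(lip)@ex-v[1],np.array(lip)@ey)
    # where is lip centre for y mid of walls
    for ym in(np.mean(np.percentile(y[b],[1,99])),): print("lip xy",ex*v[1]+ey*ym)
E
```

```text
top 82.64014048301367 bed u [0.0056 0.2039] y [-0.6311 -0.6307 -0.5708 -0.509  -0.5031] 5466
walltops y (array([169,  56,   3,   4,   5,   2,   5,   3,   3,   5,   5,   5,   5,
         4,   4,   6,   3,   2,   6,   5,   3,   3,   4,   5,   4,   4,
         6,   4,   3,   4,   4,   5, 180,  39]), array([-0.6355, -0.6315, -0.6275, -0.6235, -0.6195, -0.6155, -0.6115,
       -0.6075, -0.6035, -0.5995, -0.5955, -0.5915, -0.5875, -0.5835,
       -0.5795, -0.5755, -0.5715, -0.5675, -0.5635, -0.5595, -0.5555,
       -0.5515, -0.5475, -0.5435, -0.5395, -0.5355, -0.5315, -0.5275,
       -0.5235, -0.5195, -0.5155, -0.5115, -0.5075, -0.5035, -0.4995])) u [-0.0191  0.1915]
lip u,y 0.0010990422540666234 -0.571682372354231
lip xy [0.5941 0.1506]
scene 81.92328637043599 bed u [0.005 0.216] y [-0.635  -0.6344 -0.548  -0.503  -0.5025] 2780
walltops y (array([138, 111,   3,   5,   5,   4,   3,   6,   4,   3,   6,   3,   4,
         5,   2,   8,   2,   5,   3,   4,   5,   4,   3,   5,   4,   5,
         4,   6,   2,   3,   4,  10, 158,  85,   8]), array([-0.6356, -0.6316, -0.6276, -0.6236, -0.6196, -0.6156, -0.6116,
       -0.6076, -0.6036, -0.5996, -0.5956, -0.5916, -0.5876, -0.5836,
       -0.5796, -0.5756, -0.5716, -0.5676, -0.5636, -0.5596, -0.5556,
       -0.5516, -0.5476, -0.5436, -0.5396, -0.5356, -0.5316, -0.5276,
       -0.5236, -0.5196, -0.5156, -0.5116, -0.5076, -0.5036, -0.4996,
       -0.4956])) u [-0.0145  0.1949]
lip u,y 0.0013249886326456295 -0.5688026056327644
lip xy [0.5957 0.1502]
```

```bash
cat >> h.py <<'E'
A=np.radians(82.3); EX=np.array([np.cos(A),np.sin(A)]); EY=np.array([-EX[1],EX[0]]); LIP=np.array([.596,.1515])
def chute(u,y): return LIP+EX*u+EY*y
def plan(wps,start=None):
    """wps (x,y,z,psi_deg of tool y); None = new call. Prints row + min rows"""
    s=manip.get_state(); p=np.array(s["eef_pos"]); R=Rn.from_quat(s["eef_rot"]).as_matrix()
    psi=np.degrees(np.arctan2(R[1,1],R[0,1])); print("t",round(s["time"],1),"from",p,round(psi,1),"op",round(s["opening"],2))
    if start is not None: p,psi=np.array(start[:3]),start[3]
    cur=p,psi; base=cur
    for w in wps:
        if w is None: base=cur; print("--call"); continue
        q=np.array(w[:3]); b=np.radians(base[1]); ty=np.array([np.cos(b),np.sin(b),0]); tx=np.array([-ty[1],ty[0],0]); tx=np.cross(ty,[0,0,-1.])
        dv=q-base[0]; dp=(w[3]-base[1]+180)%360-180; st=(w[3]-cur[1]+180)%360-180
        n=max(np.linalg.norm(q-cur[0])/.05,abs(st)/8.59)
        print([round(float(dv@tx)/.3,3),round(float(dv@ty)/.3,3),round(-dv[2]/.3,3),round(-dp/360,4)],"rows>=",round(n,1))
        cur=(q,w[3])
def stones():
    for n in("top","scene"):
        c=manip.capture(n);X=cloud(c);hs=cv2.cvtColor(c["img"],cv2.COLOR_RGB2HSV)[...,1]
        for r in rects(X,c["img"],.026,.042,(.28,.52,-.22,.30),40,hs<110): print(n,r[:3])
E
python3 - <<'E'
from h import *
x,y,a=.424,-.1355,8
d=chute(.055,-.040)
plan([(x,y,.12,a),(x,y,.002,a),None,(x,y,.10,a),(x,y,.30,a),(d[0]-.02,d[1]-.1,.34,60),(*d,.34,82.3),(*d,.235,82.3)])
E
```

```text
t 1.8 from [ 0.2029 -0.4842  0.2313] -67.3 op 1.0
[1.129, -0.787, np.float64(0.371), np.float64(-0.2091)] rows>= 8.8
[1.129, -0.787, np.float64(0.764), np.float64(-0.2091)] rows>= 2.4
--call
[0.0, 0.0, np.float64(-0.327), 0.0] rows>= 2.0
[0.0, 0.0, np.float64(-0.993), 0.0] rows>= 4.0
[0.687, 0.766, np.float64(-1.127), -0.1444] rows>= 6.2
[1.008, 0.879, np.float64(-1.127), -0.2064] rows>= 2.6
[1.008, 0.879, np.float64(-0.777), -0.2064] rows>= 2.1
```

```bash
sed -i 's/-dv\[2\]\/.3/float(-dv[2])\/.3/; s/round(-dp\/360,4)/round(float(-dp)\/360,4)/' h.py; python3 - <<'E'
from h import *
x,y,a=.424,-.1355,8
d=chute(.055,-.040)
plan([(.36,-.24,.22,-20),None,(x,y,.12,a),(x,y,.002,a),None,(x,y,.10,a),(x,y,.28,a),None,(d[0]-.02,d[1]-.1,.34,60),(*d,.34,82.3),(*d,.235,82.3)])
E
```

```text
t 1.8 from [ 0.2029 -0.4842  0.2313] -67.3 op 1.0
[0.798, -0.548, 0.038, -0.1313] rows>= 5.8
--call
[0.4, 0.081, 0.333, -0.0778] rows>= 3.3
[0.4, 0.081, 0.727, -0.0778] rows>= 2.4
--call
[0.0, 0.0, -0.327, 0.0] rows>= 2.0
[0.0, 0.0, -0.927, 0.0] rows>= 3.6
--call
[0.687, 0.766, -0.2, -0.1444] rows>= 6.3
[1.008, 0.879, -0.2, -0.2064] rows>= 2.6
[1.008, 0.879, 0.15, -0.2064] rows>= 2.1
```

Call:
drive_tool:
  moves:
    - [[0.798, -0.548, 0.038, -0.131], [0.798, -0.548, 0.038, -0.131], [0.798, -0.548, 0.038, -0.131], [0.798, -0.548, 0.038, -0.131], [0.798, -0.548, 0.038, -0.131], [0.798, -0.548, 0.038, -0.131], [0.798, -0.548, 0.038, -0.131], [0.798, -0.548, 0.038, -0.131]]
  grip: 1

```text
time: 2.6
eef_pos: [0.3606, -0.2396, 0.2201]
eef_rot: [0.819, 0.574, -0.0, 0.0]
contact_force: [0.3, -0.6, -0.5]
opening: 1.0
grasp_force: 0.0
```

Call:
drive_tool:
  moves:
    - [[0.4, 0.081, 0.333, -0.078], [0.4, 0.081, 0.333, -0.078], [0.4, 0.081, 0.333, -0.078], [0.4, 0.081, 0.333, -0.078], [0.4, 0.081, 0.727, -0.078], [0.4, 0.081, 0.727, -0.078], [0.4, 0.081, 0.727, -0.078], [0.4, 0.081, 0.727, -0.078], [0.4, 0.081, 0.727, -0.078]]

```text
time: 3.5
eef_pos: [0.4247, -0.1373, 0.0024]
eef_rot: [0.657, 0.754, -0.0, 0.0]
contact_force: [-0.2, -0.7, 0.4]
opening: 0.998
grasp_force: 0.0
```

```bash
python3 - <<'E'
from h import *
st()
E
```

```text
t 3.5 p [ 0.4247 -0.1373  0.0024] q [ 0.6571  0.7538 -0.      0.0005] F [-0.2003 -0.7448  0.3618] op 0.9980600960407571 0.0
```

Call:
drive_tool:
  moves:
    - [[0, 0, 0, 0], [0, 0, 0, 0], [0, 0, 0, 0], [0, 0, 0, 0], [0, 0, 0, 0], [0, 0, -0.327, 0], [0, 0, -0.327, 0], [0, 0, -0.927, 0], [0, 0, -0.927, 0], [0, 0, -0.927, 0]]
  grip: -1
  newtons: 30

```text
time: 4.5
eef_pos: [0.4237, -0.1354, 0.2529]
eef_rot: [0.656, 0.755, 0.0, 0.001]
contact_force: [1.8, -0.3, -1.1]
opening: 0.697
grasp_force: 33.6
```

```bash
python3 - <<'E'
from h import *
d=chute(.055,-.040)
plan([(d[0]-.02,d[1]-.1,.34,60),None,(*d,.34,82.3),(*d,.235,82.3)])
c=manip.capture("wrist"); save(c,"w1.png"); print(c["K"],c["R"],c["t"])
E
```

```text
t 4.5 from [ 0.4237 -0.1354  0.2529] 8.0 op 0.7
[0.687, 0.767, -0.29, -0.1445] rows>= 6.4
--call
[0.109, 0.322, -0.0, -0.0619] rows>= 2.6
[0.109, 0.322, 0.35, -0.0619] rows>= 2.1
[[325.1923   0.     270.8244]
 [  0.     325.1923 209.6044]
 [  0.       0.       1.    ]] [[ 0.9904  0.1384  0.002 ]
 [ 0.1309 -0.9413  0.3111]
 [ 0.0449 -0.3079 -0.9504]] [-0.402  -0.2295  0.3396]
```

View pics/w1.png

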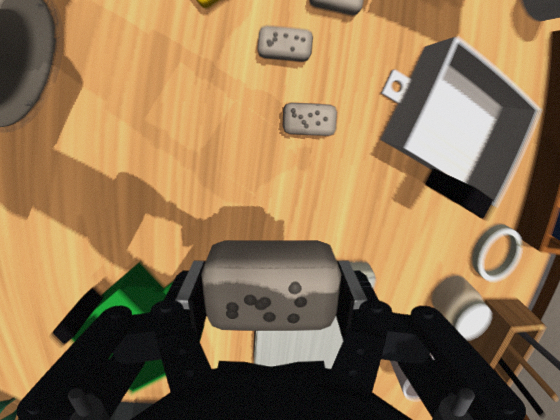

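The wrist view shows the block held squarely between the pads at (272,285). Now I carry it to the chute.

Call:
drive_tool:
  moves:
    - [[0.687, 0.767, -0.29, -0.145], [0.687, 0.767, -0.29, -0.145], [0.687, 0.767, -0.29, -0.145], [0.687, 0.767, -0.29, -0.145], [0.687, 0.767, -0.29, -0.145], [0.687, 0.767, -0.29, -0.145], [0.687, 0.767, -0.29, -0.145], [0.687, 0.767, -0.29, -0.145], [0.687, 0.767, -0.29, -0.145]]

```text
time: 5.45
eef_pos: [0.6232, 0.1004, 0.3365]
eef_rot: [0.257, 0.966, -0.0, -0.0]
contact_force: [-0.6, 0.3, -0.6]
opening: 0.697
grasp_force: 33.7
```

Call:
drive_tool:
  moves:
    - [[0.109, 0.322, 0, -0.062], [0.109, 0.322, 0, -0.062], [0.109, 0.322, 0, -0.062], [0.109, 0.322, 0, -0.062], [0.109, 0.322, 0.2, -0.062], [0.109, 0.322, 0.35, -0.062], [0.109, 0.322, 0.35, -0.062], [0.109, 0.322, 0.35, -0.062]]

```text
time: 6.25
eef_pos: [0.643, 0.1987, 0.2322]
eef_rot: [0.067, 0.998, -0.0, -0.001]
contact_force: [0.3, -0.2, 0.5]
opening: 0.692
grasp_force: 33.6
```

```bash
python3 - <<'E'
from h import *
s=st(); d=chute(.055,-.040); print(d)
c=manip.capture("wrist"); save(c,"w2.png")
E
```

```text
t 6.25 p [0.643  0.1987 0.2322] q [ 0.0672  0.9977 -0.0004 -0.0007] F [ 0.3155 -0.2452  0.5392] op 0.6924936163896757 33.64364504814148
[0.643  0.2006]
```

View pics/w2.png

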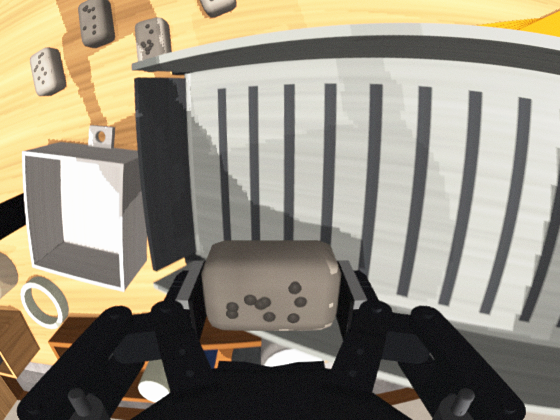

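The block is square to the slats and inside the walls. I release it.

Call:
drive_tool:
  moves:
    - [[0, 0, 0, 0], [0, 0, 0, 0], [0, 0, 0, 0], [0, 0, -0.15, 0], [0, 0, -0.35, 0], [0, 0, -0.35, 0], [0, 0, -0.35, 0]]
  grip: 0.7

```text
time: 7.0
eef_pos: [0.644, 0.2007, 0.3404]
eef_rot: [0.065, 0.998, 0.001, 0.003]
contact_force: [0.3, 0.5, -0.6]
opening: 0.848
grasp_force: 0.0
```

```bash
python3 - <<'E'
from h import *
stones()
c=manip.capture("wrist"); save(c,"w3.png")
x,y,a=.458,-.0635,6.4
d=chute(.055,.040)
plan([(x-.01,y+.06,.20,30),None,(x,y,.10,a),(x,y,.002,a),None,(x,y,.10,a),(x,y,.28,a),None,(d[0]-.02,d[1]-.1,.34,60),None,(*d,.34,82.3),(*d,.235,82.3)])
E
```

```text
top ([467.2, 87.0], [58.5, 35.0], 1.5)
top ([455.7, -65.6], [58.3, 35.2], 6.3)
top ([416.1, 161.5], [59.1, 35.6], 16.1)
top ([416.3, 16.6], [57.9, 34.5], 1.8)
scene ([419.3, 20.1], [61.7, 35.2], 1.0)
scene ([461.0, -61.8], [60.7, 36.0], 6.3)
scene ([470.4, 85.2], [60.6, 24.6], -5.1)
t 7.2 from [0.6427 0.2003 0.335 ] 82.5 op 0.85
[0.555, -0.758, 0.45, 0.1458] rows>= 6.3
--call
[-0.19, -0.071, 0.333, 0.0656] rows>= 2.7
[-0.19, -0.071, 0.66, 0.0656] rows>= 2.0
--call
[0.0, 0.0, -0.327, -0.0] rows>= 2.0
[0.0, 0.0, -0.927, -0.0] rows>= 3.6
--call
[0.547, 0.349, -0.2, -0.1489] rows>= 6.2
--call
[0.109, 0.322, -0.0, -0.0619] rows>= 2.6
[0.109, 0.322, 0.35, -0.0619] rows>= 2.1
```

View pics/w3.png

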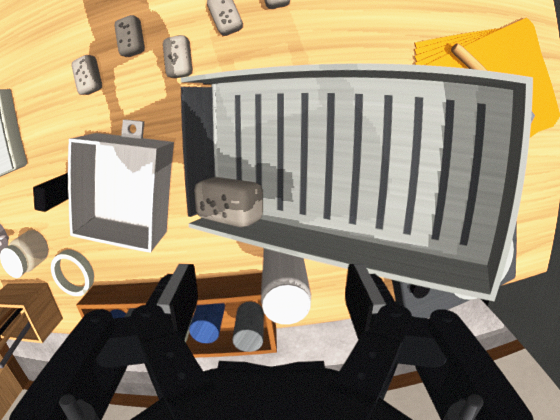

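The first block lies against the gate at (230,200) along the near wall. On to block 2.

Call:
drive_tool:
  moves:
    - [[0.555, -0.758, 0.45, 0.146], [0.555, -0.758, 0.45, 0.146], [0.555, -0.758, 0.45, 0.146], [0.555, -0.758, 0.45, 0.146], [0.555, -0.758, 0.45, 0.146], [0.555, -0.758, 0.45, 0.146], [0.555, -0.758, 0.45, 0.146], [0.555, -0.758, 0.45, 0.146]]
  grip: 1

```text
time: 7.95
eef_pos: [0.4464, -0.004, 0.2003]
eef_rot: [0.501, 0.865, -0.001, -0.002]
contact_force: [0.3, 0.5, 0.3]
opening: 0.996
grasp_force: 0.0
```

Call:
drive_tool:
  moves:
    - [[-0.19, -0.071, 0.333, 0.066], [-0.19, -0.071, 0.333, 0.066], [-0.19, -0.071, 0.333, 0.066], [-0.19, -0.071, 0.333, 0.066], [-0.19, -0.071, 0.66, 0.066], [-0.19, -0.071, 0.66, 0.066], [-0.19, -0.071, 0.66, 0.066], [-0.19, -0.071, 0.66, 0.066]]

```text
time: 8.75
eef_pos: [0.4594, -0.0627, 0.0048]
eef_rot: [0.667, 0.745, 0.0, -0.0]
contact_force: [0.4, 0.1, 1.5]
opening: 1.002
grasp_force: 0.0
```

Call:
drive_tool:
  moves:
    - [[0, 0, 0, 0], [0, 0, 0, 0], [0, 0, 0, 0], [0, 0, 0, 0], [0, 0, -0.167, 0], [0, 0, -0.333, 0], [0, 0, -0.5, -0.02], [0, 0, -0.667, -0.04], [0, 0, -0.833, -0.06], [0, 0, -0.9, -0.08]]
  grip: -1

```text
time: 9.75
eef_pos: [0.4596, -0.0636, 0.2811]
eef_rot: [0.459, 0.888, 0.001, 0.006]
contact_force: [-0.1, 1.2, -0.8]
opening: 0.694
grasp_force: 34.0
```

```bash
python3 - <<'E'
from h import *
d=chute(.055,.040); print(d)
plan([(*d,.33,82.3),(*d,.235,82.3)])
E
```

```text
[0.5637 0.2114]
t 9.8 from [ 0.4596 -0.0636  0.2811] 35.3 op 0.69
[0.547, 0.813, -0.163, -0.1305] rows>= 6.0
[0.547, 0.813, 0.154, -0.1305] rows>= 1.9
```

Call:
drive_tool:
  moves:
    - [[0.547, 0.813, -0.163, -0.131], [0.547, 0.813, -0.163, -0.131], [0.547, 0.813, -0.163, -0.131], [0.547, 0.813, -0.163, -0.131], [0.547, 0.813, -0.163, -0.131], [0.547, 0.813, -0.163, -0.131], [0.547, 0.813, -0.163, -0.131], [0.547, 0.813, 0, -0.131], [0.547, 0.813, 0.154, -0.131], [0.547, 0.813, 0.154, -0.131]]

```text
time: 10.75
eef_pos: [0.5615, 0.2088, 0.2248]
eef_rot: [0.069, 0.998, -0.002, -0.003]
contact_force: [-0.4, 0.7, -1.1]
opening: 0.698
grasp_force: 94.5
```

Call:
drive_tool:
  moves:
    - [[0, 0, 0, 0], [0, 0, 0, 0], [0, 0, 0, 0], [0, 0, 0, 0], [0, 0, -0.15, 0], [0, 0, -0.3, 0], [0, 0, -0.3, 0]]
  grip: 0.7

```text
time: 11.45
eef_pos: [0.5664, 0.2116, 0.3253]
eef_rot: [0.068, 0.998, 0.002, 0.006]
contact_force: [0.4, -0.3, -0.1]
opening: 0.849
grasp_force: 0.0
```

```bash
python3 - <<'E'
from h import *
stones()
x,y,a=.418,.0185,1.5
d=chute(.055,.0)
plan([(x,y,.12,a),(x,y,.002,a),None,(x,y,.28,a+29),None,(*d,.33,82.3),(*d,.235,82.3)])
E
```

```text
top ([467.1, 86.6], [58.5, 34.9], 0.5)
top ([416.1, 161.4], [59.1, 35.2], 15.0)
top ([416.3, 16.7], [58.0, 34.5], 1.6)
top ([386.3, 234.7], [58.3, 35.0], 3.9)
scene ([420.2, 20.5], [59.1, 34.4], 0.1)
scene ([470.0, 85.8], [62.9, 24.7], -5.7)
t 11.6 from [0.5646 0.2111 0.3192] 82.1 op 0.85
[0.396, -0.703, 0.664, 0.224] rows>= 9.4
[0.396, -0.703, 1.057, 0.224] rows>= 2.4
--call
[0.0, 0.0, -0.927, -0.0806] rows>= 5.6
--call
[0.225, 0.85, -0.167, -0.1439] rows>= 6.0
[0.225, 0.85, 0.15, -0.1439] rows>= 1.9
```

Call:
drive_tool:
  moves:
    - [[0.396, -0.703, 0.2, 0.224], [0.396, -0.703, 0.3, 0.224], [0.396, -0.703, 0.4, 0.224], [0.396, -0.703, 0.5, 0.224], [0.396, -0.703, 0.6, 0.224], [0.396, -0.703, 0.664, 0.224], [0.396, -0.703, 0.664, 0.224], [0.396, -0.703, 0.664, 0.224], [0.396, -0.703, 0.664, 0.224], [0.396, -0.703, 0.664, 0.224]]
  grip: 1

```text
time: 12.55
eef_pos: [0.4163, 0.0182, 0.1172]
eef_rot: [0.7, 0.714, -0.001, -0.001]
contact_force: [-0.4, 1.1, 0.3]
opening: 1.003
grasp_force: 0.0
```

Call:
drive_tool:
  moves:
    - [[0, 0, 0.15, 0], [0, 0, 0.3, 0], [0, 0, 0.393, 0], [0, 0, 0.393, 0]]

```text
time: 12.95
eef_pos: [0.414, 0.0187, -0.0028]
eef_rot: [0.698, 0.716, -0.003, -0.004]
contact_force: [0.2, 0.3, 0.0]
opening: 1.0
grasp_force: 0.0
```

Call:
drive_tool:
  moves:
    - [[0, 0, 0, 0], [0, 0, 0, 0], [0, 0, 0, 0], [0, 0, 0, 0], [0, 0, -0.167, 0], [0, 0, -0.333, 0], [0, 0, -0.5, -0.02], [0, 0, -0.667, -0.04], [0, 0, -0.833, -0.06], [0, 0, -0.9, -0.08]]
  grip: -1

```text
time: 13.95
eef_pos: [0.4189, 0.0182, 0.276]
eef_rot: [0.495, 0.869, 0.002, 0.004]
contact_force: [0.1, -0.0, -0.1]
opening: 0.694
grasp_force: 33.5
```

```bash
python3 - <<'E'
from h import *
d=chute(.055,.0); print(d)
plan([(*d,.33,82.3),(*d,.236,82.3)])
E
```

```text
[0.6034 0.206 ]
t 13.9 from [0.4189 0.0182 0.276 ] 30.6 op 0.69
[0.226, 0.848, -0.18, -0.1436] rows>= 6.0
[0.226, 0.848, 0.133, -0.1436] rows>= 1.9
```

Call:
drive_tool:
  moves:
    - [[0.226, 0.848, -0.18, -0.144], [0.226, 0.848, -0.18, -0.144], [0.226, 0.848, -0.18, -0.144], [0.226, 0.848, -0.18, -0.144], [0.226, 0.848, -0.18, -0.144], [0.226, 0.848, -0.18, -0.144], [0.226, 0.848, -0.18, -0.144], [0.226, 0.848, -0.03, -0.144], [0.226, 0.848, 0.1, -0.144], [0.226, 0.848, 0.133, -0.144]]

```text
time: 14.95
eef_pos: [0.6, 0.2037, 0.2263]
eef_rot: [0.07, 0.998, -0.001, -0.004]
contact_force: [0.8, 0.6, -0.7]
opening: 0.698
grasp_force: 33.5
```

Call:
drive_tool:
  moves:
    - [[0, 0, 0, 0], [0, 0, 0, 0], [0, 0, 0, 0], [0, 0, 0, 0], [0, 0, -0.15, 0], [0, 0, -0.3, 0], [0, 0, -0.3, 0]]
  grip: 0.7

```text
time: 15.65
eef_pos: [0.6052, 0.2057, 0.3292]
eef_rot: [0.069, 0.998, 0.002, 0.007]
contact_force: [0.3, 0.6, 0.8]
opening: 0.852
grasp_force: 0.0
```

```bash
python3 - <<'E'
from h import *
stones()
c=manip.capture("wrist"); save(c,"w4.png",(140,40,560,320),1)
x,y,a=.469,.088,0
d=chute(.105,-.04)
plan([(x,y,.12,a),(x,y,.002,a),None,(x,y,.28,a+29)])
E
```

```text
top ([467.1, 86.8], [58.6, 34.5], 0.6)
top ([416.2, 161.2], [58.9, 36.5], 16.0)
top ([386.8, 227.6], [58.8, 21.8], 8.3)
scene ([470.5, 85.4], [59.4, 25.1], -8.0)
t 15.8 from [0.603  0.2052 0.3209] 82.1 op 0.84
[0.389, -0.448, 0.67, 0.2281] rows>= 9.6
[0.389, -0.448, 1.063, 0.2281] rows>= 2.4
--call
[0.0, 0.0, -0.927, -0.0806] rows>= 5.6
```

View pics/w4.png

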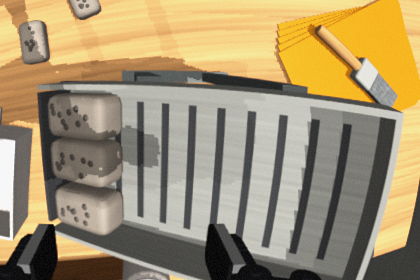

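Three blocks lie neatly side by side against the gate. Next is the block at (0.469, 0.088).

Call:
drive_tool:
  moves:
    - [[0.389, -0.448, 0, 0.228], [0.389, -0.448, 0, 0.228], [0.389, -0.448, 0, 0.228], [0.389, -0.448, 0.1, 0.228], [0.389, -0.448, 0.25, 0.228], [0.389, -0.448, 0.4, 0.228], [0.389, -0.448, 0.55, 0.228], [0.389, -0.448, 0.67, 0.228], [0.389, -0.448, 0.67, 0.228], [0.389, -0.448, 0.67, 0.228]]
  grip: 1

```text
time: 16.8
eef_pos: [0.4671, 0.0879, 0.1171]
eef_rot: [0.709, 0.706, -0.002, -0.002]
contact_force: [0.6, 0.0, 1.1]
opening: 0.998
grasp_force: 0.0
```

Call:
drive_tool:
  moves:
    - [[0, 0, 0.15, 0], [0, 0, 0.3, 0], [0, 0, 0.393, 0], [0, 0, 0.393, 0]]

```text
time: 17.2
eef_pos: [0.4652, 0.0878, -0.0021]
eef_rot: [0.707, 0.707, -0.004, -0.003]
contact_force: [-0.4, -0.7, -0.2]
opening: 1.0
grasp_force: 0.0
```

Call:
drive_tool:
  moves:
    - [[0, 0, 0, 0], [0, 0, 0, 0], [0, 0, 0, 0], [0, 0, 0, 0], [0, 0, -0.167, 0], [0, 0, -0.333, 0], [0, 0, -0.5, -0.02], [0, 0, -0.667, -0.04], [0, 0, -0.833, -0.06], [0, 0, -0.95, -0.08]]
  grip: -1

```text
time: 18.2
eef_pos: [0.4693, 0.088, 0.2912]
eef_rot: [0.506, 0.862, 0.001, 0.002]
contact_force: [0.2, 0.7, -1.9]
opening: 0.697
grasp_force: 33.4
```

```bash
python3 - <<'E'
from h import *
d=chute(.105,-.04); print(d)
plan([(*d,.35,82.3),(*d,.268,82.3)])
E
```

```text
[0.6497 0.2502]
t 18.2 from [0.4693 0.088  0.2912] 29.2 op 0.7
[0.179, 0.789, -0.196, -0.1476] rows>= 6.2
[0.179, 0.789, 0.077, -0.1476] rows>= 1.6
```

Call:
drive_tool:
  moves:
    - [[0, 0.1, -0.15, -0.02], [0.179, 0.789, -0.196, -0.148], [0.179, 0.789, -0.196, -0.148], [0.179, 0.789, -0.196, -0.148], [0.179, 0.789, -0.196, -0.148], [0.179, 0.789, -0.196, -0.148], [0.179, 0.789, -0.196, -0.148], [0.179, 0.789, -0.196, -0.148], [0.179, 0.789, -0.05, -0.148], [0.179, 0.789, 0.06, -0.148]]

```text
time: 19.2
eef_pos: [0.65, 0.2488, 0.2685]
eef_rot: [0.07, 0.998, 0.0, 0.001]
contact_force: [0.3, 0.2, -1.8]
opening: 0.694
grasp_force: 33.3
```

Call:
drive_tool:
  moves:
    - [[0, 0, 0.016, 0], [0, 0, 0.016, 0]]

```text
time: 19.4
eef_pos: [0.6501, 0.2488, 0.2644]
eef_rot: [0.069, 0.998, -0.0, -0.0]
contact_force: [0.8, 0.4, -0.8]
opening: 0.698
grasp_force: 33.3
```

Call:
drive_tool:
  moves:
    - [[0, 0, 0, 0], [0, 0, 0, 0], [0, 0, 0, 0], [0, 0, 0, 0], [0, 0, -0.15, 0], [0, 0, -0.25, 0], [0, 0, -0.25, 0]]
  grip: 0.7

```text
time: 20.1
eef_pos: [0.6517, 0.2496, 0.3452]
eef_rot: [0.069, 0.998, 0.002, 0.005]
contact_force: [0.2, -0.2, -0.1]
opening: 0.853
grasp_force: 0.0
```

```bash
python3 - <<'E'
from h import *
stones()
c=manip.capture("wrist"); save(c,"w5.png",(140,40,560,320),1)
x,y,a=.418,.163,15
plan([(x,y,.14,a),None,(x,y,.002,a)])
E
```

```text
top ([415.6, 162.1], [58.1, 35.5], 13.9)
top ([386.3, 234.8], [58.0, 35.5], 3.4)
t 20.2 from [0.6504 0.2492 0.3383] 82.1 op 0.85
[0.728, -0.391, 0.661, 0.1865] rows>= 7.8
--call
[0.0, 0.0, 0.46, 0.0] rows>= 2.8
```

View pics/w5.png

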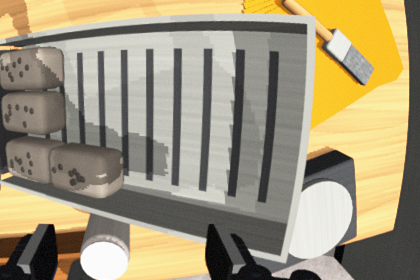

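Call:
drive_tool:
  moves:
    - [[0.728, -0.391, 0, 0.187], [0.728, -0.391, 0, 0.187], [0.728, -0.391, 0, 0.187], [0.728, -0.391, 0.05, 0.187], [0.728, -0.391, 0.2, 0.187], [0.728, -0.391, 0.35, 0.187], [0.728, -0.391, 0.5, 0.187], [0.728, -0.391, 0.661, 0.187], [0.728, -0.391, 0.661, 0.187], [0.728, -0.391, 0.661, 0.187]]
  grip: 1

```text
time: 21.25
eef_pos: [0.4174, 0.1627, 0.14]
eef_rot: [0.609, 0.793, -0.001, -0.001]
contact_force: [0.1, 0.0, 0.1]
opening: 0.997
grasp_force: 0.0
```

Call:
drive_tool:
  moves:
    - [[0, 0, 0.15, 0], [0, 0, 0.3, 0], [0, 0, 0.45, 0], [0, 0, 0.455, 0], [0, 0, 0.455, 0]]

```text
time: 21.75
eef_pos: [0.4195, 0.1632, 0.0056]
eef_rot: [0.609, 0.793, 0.0, 0.0]
contact_force: [-0.6, 0.6, -0.1]
opening: 0.999
grasp_force: 0.0
```

Call:
drive_tool:
  moves:
    - [[0, 0, 0, 0], [0, 0, 0, 0], [0, 0, 0, 0], [0, 0, 0, 0], [0, 0, -0.167, 0], [0, 0, -0.333, 0], [0, 0, -0.5, -0.02], [0, 0, -0.667, -0.04], [0, 0, -0.833, -0.06], [0, 0, -0.99, -0.08]]
  grip: -1

```text
time: 22.75
eef_pos: [0.4174, 0.1628, 0.3057]
eef_rot: [0.391, 0.92, 0.001, 0.002]
contact_force: [1.4, 0.0, -0.9]
opening: 0.697
grasp_force: 33.9
```

```bash
python3 - <<'E'
from h import *
d=chute(.105,.0); print(d)
plan([(*d,.35,82.3),(*d,.268,82.3)])
E
```

```text
[0.6101 0.2556]
t 22.8 from [0.4174 0.1628 0.3057] 43.9 op 0.7
[-0.223, 0.677, -0.148, -0.1066] rows>= 4.5
[-0.223, 0.677, 0.126, -0.1066] rows>= 1.6
```

Call:
drive_tool:
  moves:
    - [[0, 0, -0.148, -0.02], [-0.223, 0.677, -0.148, -0.107], [-0.223, 0.677, -0.148, -0.107], [-0.223, 0.677, -0.148, -0.107], [-0.223, 0.677, -0.148, -0.107], [-0.223, 0.677, -0.148, -0.107], [-0.223, 0.677, -0.148, -0.107], [-0.223, 0.677, 0, -0.107], [-0.223, 0.677, 0.1, -0.107], [-0.223, 0.677, 0.12, -0.107]]

```text
time: 23.75
eef_pos: [0.6087, 0.2537, 0.2632]
eef_rot: [0.069, 0.998, -0.001, -0.003]
contact_force: [-0.3, -0.9, -0.3]
opening: 0.696
grasp_force: 33.9
```

Call:
drive_tool:
  moves:
    - [[0, 0, 0, 0], [0, 0, 0, 0]]

```text
time: 23.95
eef_pos: [0.6117, 0.2546, 0.2685]
eef_rot: [0.069, 0.998, 0.001, 0.002]
contact_force: [0.2, 0.1, -0.3]
opening: 0.696
grasp_force: 33.9
```

Call:
drive_tool:
  moves:
    - [[0, 0, 0, 0], [0, 0, 0, 0], [0, 0, 0, 0], [0, 0, 0, 0], [0, 0, -0.15, 0], [0, 0, -0.25, 0], [0, 0, -0.25, 0]]
  grip: 0.7

```text
time: 24.65
eef_pos: [0.6126, 0.255, 0.3458]
eef_rot: [0.069, 0.998, 0.002, 0.005]
contact_force: [0.5, 0.1, -0.1]
opening: 0.852
grasp_force: 0.0
```

```bash
python3 - <<'E'
from h import *
stones()
x,y,a=.388,.2365,4
plan([(x,y,.14,a),None,(x,y,.003,a)])
E
```

```text
top ([385.4, 234.9], [57.8, 34.8], 9.9)
t 24.8 from [0.6115 0.2546 0.3406] 82.1 op 0.85
[0.73, -0.162, 0.669, 0.217] rows>= 9.1
--call
[0.0, 0.0, 0.457, 0.0] rows>= 2.7
```

Call:
drive_tool:
  moves:
    - [[0.73, -0.162, 0, 0.217], [0.73, -0.162, 0, 0.217], [0.73, -0.162, 0, 0.217], [0.73, -0.162, 0.05, 0.217], [0.73, -0.162, 0.2, 0.217], [0.73, -0.162, 0.35, 0.217], [0.73, -0.162, 0.5, 0.217], [0.73, -0.162, 0.669, 0.217], [0.73, -0.162, 0.669, 0.217], [0.73, -0.162, 0.669, 0.217]]
  grip: 1

```text
time: 25.75
eef_pos: [0.3859, 0.2356, 0.1371]
eef_rot: [0.683, 0.731, -0.003, -0.001]
contact_force: [0.2, -0.1, -0.8]
opening: 0.996
grasp_force: 0.0
```

Call:
drive_tool:
  moves:
    - [[0, 0, 0.15, 0], [0, 0, 0.3, 0], [0, 0, 0.45, 0], [0, 0, 0.455, 0], [0, 0, 0.455, 0]]

```text
time: 26.25
eef_pos: [0.3878, 0.2364, 0.0034]
eef_rot: [0.681, 0.732, -0.001, -0.0]
contact_force: [-0.0, 0.2, 0.5]
opening: 0.999
grasp_force: 0.0
```

Call:
drive_tool:
  moves:
    - [[0, 0, 0, 0], [0, 0, 0, 0], [0, 0, 0, 0], [0, 0, 0, 0], [0, 0, -0.167, 0], [0, 0, -0.333, 0], [0, 0, -0.5, -0.02], [0, 0, -0.667, -0.04], [0, 0, -0.833, -0.06], [0, 0, -0.99, -0.08]]
  grip: -1

```text
time: 27.25
eef_pos: [0.387, 0.2362, 0.3041]
eef_rot: [0.476, 0.879, 0.002, 0.001]
contact_force: [1.4, -0.1, -0.6]
opening: 0.695
grasp_force: 33.5
```

```bash
python3 - <<'E'
from h import *
d=chute(.105,.04); print(d)
plan([(*d,.35,82.3),(*d,.268,82.3)])
E
```

```text
[0.5704 0.2609]
t 27.2 from [0.387  0.2362 0.3041] 33.1 op 0.69
[-0.265, 0.557, -0.153, -0.1366] rows>= 5.7
[-0.265, 0.557, 0.12, -0.1366] rows>= 1.6
```

Call:
drive_tool:
  moves:
    - [[0, 0, -0.153, -0.02], [-0.265, 0.557, -0.153, -0.137], [-0.265, 0.557, -0.153, -0.137], [-0.265, 0.557, -0.153, -0.137], [-0.265, 0.557, -0.153, -0.137], [-0.265, 0.557, -0.153, -0.137], [-0.265, 0.557, -0.153, -0.137], [-0.265, 0.557, 0, -0.137], [-0.265, 0.557, 0.1, -0.137], [-0.265, 0.557, 0.12, -0.137]]

```text
time: 28.25
eef_pos: [0.5688, 0.2597, 0.2617]
eef_rot: [0.07, 0.998, -0.001, -0.003]
contact_force: [-0.9, -0.2, 0.6]
opening: 0.692
grasp_force: 33.5
```

Call:
drive_tool:
  moves:
    - [[0, 0, 0, 0], [0, 0, 0, 0]]

```text
time: 28.45
eef_pos: [0.5718, 0.2604, 0.2669]
eef_rot: [0.069, 0.998, 0.001, 0.002]
contact_force: [-0.3, -0.2, -0.2]
opening: 0.695
grasp_force: 33.5
```

Call:
drive_tool:
  moves:
    - [[0, 0, 0, 0], [0, 0, 0, 0], [0, 0, 0, 0], [0, 0, 0, 0], [0, 0, -0.15, 0], [0, 0, -0.25, 0], [0, 0, -0.25, 0]]
  grip: 0.7

```text
time: 29.15
eef_pos: [0.5726, 0.2606, 0.3443]
eef_rot: [0.069, 0.998, 0.002, 0.004]
contact_force: [0.6, 0.4, 0.3]
opening: 0.85
grasp_force: 0.0
```

```bash
cat >> h.py <<'E'
def pan():
    for n in("top","scene"):
        c=manip.capture(n);X=cloud(c)
        for r in rects(X,c["img"],.13,.146,(.5,.78,-.2,.07),10): print(n,"grip",r[:4])
        for r in rects(X,c["img"],.072,.086,(.5,.76,-.2,.1),60): print(n,"rim",r[:4],r[5])
        for k in("pan","pan_grip"): print(k,[np.round(d["point"],4).tolist() for d in manip.mark_of(k,n) if d["point"][0]>.45])
E
python3 - <<'E'
from h import *
st(); pan(); stones()
c=manip.capture("wrist"); save(c,"w6.png",(0,40,560,320),1)
g=(.619,-.1055)
plan([(.60,.12,.345,75),None,(*g,.26,73),(*g,.15,73),(*g,.098,73)])
E
```

```text
t 29.15 p [0.5726 0.2606 0.3443] q [0.0686 0.9976 0.0017 0.0044] F [0.5983 0.4072 0.3042] op 0.8497928344464588 0.0
top grip ([617.4, -107.5], [34.2, 21.6], -16.9, 138.8)
top rim ([641.0, -30.8], [149.1, 138.3], -16.9, 79.0) 343
pan [[0.6374, -0.0272, 0.0003]]
pan_grip [[0.6214, -0.1059, 0.116]]
scene grip ([621.2, -102.8], [34.7, 22.7], -18.3, 139.1)
scene rim ([641.2, -36.0], [157.7, 151.1], 72.9, 78.7) 654
pan [[0.642, -0.0292, 0.0003], [0.6, 0.1775, 0.188]]
pan_grip [[0.6147, -0.1041, 0.1171]]
t 29.6 from [0.5711 0.2601 0.3381] 82.1 op 0.85
[-0.159, -0.449, -0.023, 0.0198] rows>= 2.9
--call
[-0.256, -0.71, 0.283, 0.0056] rows>= 4.8
[-0.256, -0.71, 0.65, 0.0056] rows>= 2.2
[-0.256, -0.71, 0.823, 0.0056] rows>= 1.0
```

View pics/w6.png

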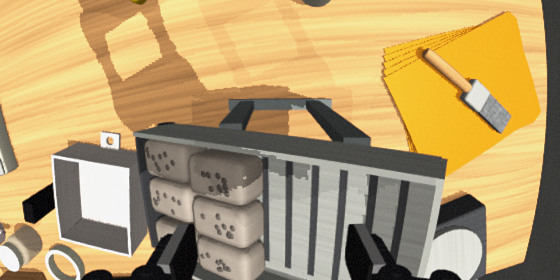

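All six blocks are on the chute in two rows of three, and the pan is unmoved with its grip at about (0.619, -0.105) and yaw 73°. I go for the pan's grip.

Call:
drive_tool:
  moves:
    - [[-0.159, -0.449, -0.023, 0.02], [-0.159, -0.449, -0.023, 0.02], [-0.159, -0.449, -0.023, 0.02], [-0.159, -0.449, -0.023, 0.02]]
  grip: 0.3

```text
time: 30.0
eef_pos: [0.6011, 0.115, 0.3457]
eef_rot: [0.134, 0.991, -0.001, 0.0]
contact_force: [-0.4, -0.1, 0.1]
opening: 0.649
grasp_force: 0.0
```

Call:
drive_tool:
  moves:
    - [[-0.256, -0.71, 0.283, 0.006], [-0.256, -0.71, 0.283, 0.006], [-0.256, -0.71, 0.283, 0.006], [-0.256, -0.71, 0.283, 0.006], [-0.256, -0.71, 0.283, 0.006], [-0.256, -0.71, 0.283, 0.006], [-0.256, -0.71, 0.283, 0.006], [-0.256, -0.71, 0.283, 0.006]]

```text
time: 30.8
eef_pos: [0.6192, -0.104, 0.2615]
eef_rot: [0.149, 0.989, 0.0, 0.0]
contact_force: [-0.1, 0.2, 0.1]
opening: 0.651
grasp_force: 0.0
```

```bash
python3 - <<'E'
from h import *
st()
c=manip.capture("wrist"); save(c,"w7.png")
for k in("pan","pan_grip"): print(k,[np.round(d["point"],4).tolist() for d in manip.mark_of(k,"wrist")])
g=(.619,-.1055)
plan([(*g,.15,73),(*g,.096,73)])
E
```

```text
t 30.8 p [ 0.6192 -0.104   0.2615] q [0.1491 0.9888 0.0002 0.0004] F [-0.0758  0.1956  0.0771] op 0.6511931864684947 0.0
pan [[0.2519, -0.3863, -0.0029], [0.6418, -0.0264, 0.0036], [0.59, 0.1161, 0.1026]]
pan_grip [[0.6202, -0.1028, 0.1151]]
t 30.9 from [ 0.6192 -0.1039  0.2618] 72.9 op 0.65
[-0.001, -0.005, 0.373, -0.0003] rows>= 2.2
[-0.001, -0.005, 0.553, -0.0003] rows>= 1.1
```

View pics/w7.png

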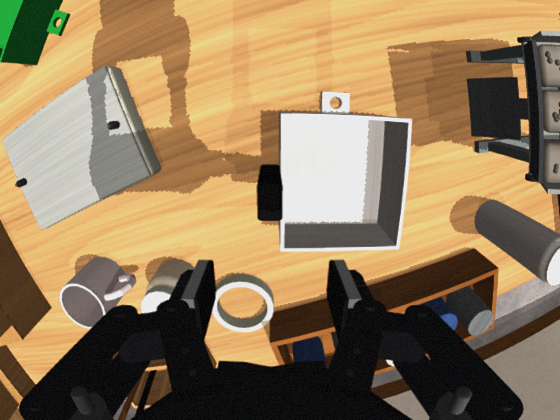

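The grip at (269,192) is centred between the fingers, so I descend and pinch.

Call:
drive_tool:
  moves:
    - [[0, -0.003, 0.15, 0], [0, -0.003, 0.3, 0], [0, -0.003, 0.45, 0], [0, -0.003, 0.553, 0], [0, -0.003, 0.553, 0], [0, -0.003, 0.553, 0]]

```text
time: 31.55
eef_pos: [0.6192, -0.1058, 0.0961]
eef_rot: [0.149, 0.989, -0.0, 0.0]
contact_force: [0.4, -0.7, 0.5]
opening: 0.65
grasp_force: 0.0
```

Call:
drive_tool:
  moves:
    - [[0, 0, 0, 0], [0, 0, 0, 0], [0, 0, 0, 0], [0, 0, 0, 0], [0, 0, 0, 0], [0, 0, 0, 0], [0, 0, -0.02, 0], [0, 0, -0.06, 0], [0, 0, -0.12, 0], [0, 0, -0.12, 0]]
  grip: -1
  newtons: 120

```text
time: 32.55
eef_pos: [0.6201, -0.1069, 0.1343]
eef_rot: [0.15, 0.989, -0.0, 0.003]
contact_force: [0.6, 0.2, -3.3]
opening: 0.244
grasp_force: 117.4
```

```bash
python3 - <<'E'
from h import *
st(); pan()
c=manip.capture("scene"); save(c,"s8.png",(180,180,480,400),2)
E
```

```text
t 32.55 p [ 0.6201 -0.1069  0.1343] q [ 0.1498  0.9887 -0.0005  0.0027] F [ 0.646   0.1694 -3.2579] op 0.24353269290465596 117.42033362388611
top grip ([601.9, -104.0], [17.7, 1.0], 70.7, 137.1)
pan [[0.6398, -0.0293, 0.0365]]
pan_grip [[0.6245, -0.1067, 0.1551]]
scene grip ([629.6, -102.0], [43.2, 17.9], -83.2, 139.4)
scene rim ([594.2, -53.8], [169.8, 84.8], -60.2, 79.3) 252
scene rim ([686.0, -3.6], [199.7, 100.5], -59.9, 79.0) 274
pan [[0.6438, 0.1686, 0.1853], [0.6362, -0.0263, 0.0351]]
pan_grip [[0.6152, -0.1066, 0.1511]]
```

View pics/s8.png

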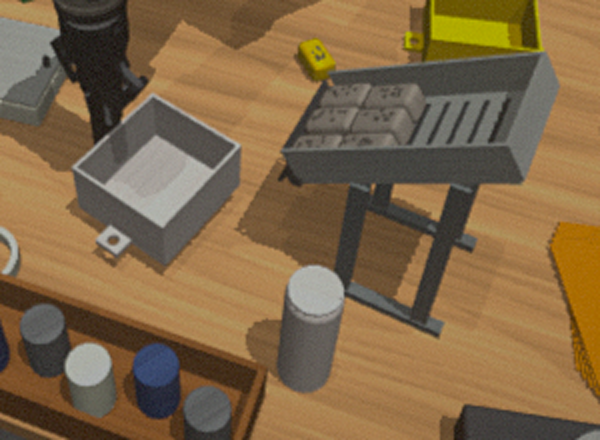

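The pan is gripped and lifted at (155,175), and the six blocks wait at the gate. I check its level and plan the push.

```bash
python3 - <<'E'
from h import *
for n in("top","scene"):
    c=manip.capture(n);X=cloud(c); 
    C=np.array([.6425,-.029]); a=np.radians(73); e=np.array([np.cos(a),np.sin(a)]); f=np.array([-e[1],e[0]])
    q=X.reshape(-1,3); px=(q[:,:2]-C)@e; py=(q[:,:2]-C)@f
    m=(abs(px)<.075)&(abs(py)<.08)&(q[:,2]>.107)&(q[:,2]<.127)&((abs(px)>.055)|(abs(py)>.06)); 
    Am=np.c_[px[m],py[m],np.ones(m.sum())]; w=np.ones(m.sum(),bool)
    for _ in range(4):
        k=np.linalg.lstsq(Am[w],q[m][w,2],rcond=None)[0]; r=q[m][:,2]-Am@k; w=abs(r)<.003
    print(n,"rim tilt deg",np.degrees(k[:2]),"z",k[2],w.sum())
    m2=(abs(px)<.05)&(abs(py)<.05)&(q[:,2]>.03)&(q[:,2]<.05); print("floor z",np.median(q[m2,2]))
    pp=np.c_[px[m][w],py[m][w]]; print("rim rect",cv2.minAreaRect((pp*1000).astype(np.float32)))
s=chute(-.21,0);g=chute(-.118,0);print(s,g)
plan([(*s,.164,82.3),None,(*g,.164,82.3)])
E
```

```text
top rim tilt deg [-0.503   0.4201] z 0.11225718080032165 163
floor z 0.03603163621336445
rim rect ((-4.1815032958984375, 2.8292999267578125), (148.2953338623047, 139.41954040527344), 89.97836303710938)
scene rim tilt deg [-0.005   0.1269] z 0.11213593924366978 463
floor z 0.03702735584706602
rim rect ((-2.113861083984375, 0.78668212890625), (151.60430908203125, 145.70773315429688), 89.88835144042969)
[ 0.5679 -0.0566] [0.5802 0.0346]
t 33.0 from [ 0.6183 -0.1063  0.1305] 72.8 op 0.24
[0.21, 0.108, -0.112, -0.0265] rows>= 1.6
--call
[0.0, 0.307, -0.0, -0.0] rows>= 1.8
```

Call:
drive_tool:
  moves:
    - [[0, 0, -0.06, 0], [0, 0, -0.115, 0], [0.07, 0.036, -0.115, -0.01], [0.14, 0.072, -0.115, -0.02], [0.21, 0.108, -0.115, -0.027], [0.21, 0.108, -0.115, -0.027], [0.21, 0.108, -0.115, -0.027]]

```text
time: 33.7
eef_pos: [0.5683, -0.0567, 0.1659]
eef_rot: [0.065, 0.998, -0.0, 0.0]
contact_force: [0.1, -0.4, -3.9]
opening: 0.242
grasp_force: 117.8
```

```bash
python3 - <<'E'
from h import *
s=st(); print((np.array(s["eef_pos"][:2])-LIP)@EX,(np.array(s["eef_pos"][:2])-LIP)@EY)
g=chute(-.118,0); plan([(*g,.165,82.3)])
c=manip.capture("wrist"); save(c,"w9.png")
E
```

```text
t 33.7 p [ 0.5683 -0.0567  0.1659] q [ 0.0654  0.9979 -0.0002  0.0004] F [ 0.1356 -0.4413 -3.8832] op 0.24156493419256042 117.7611494064331
-0.21000563451916102 -0.000402244231644875
t 33.7 from [ 0.5683 -0.0567  0.1659] 82.5 op 0.24
[0.0, 0.307, 0.003, 0.0006] rows>= 1.8
```

View pics/w9.png

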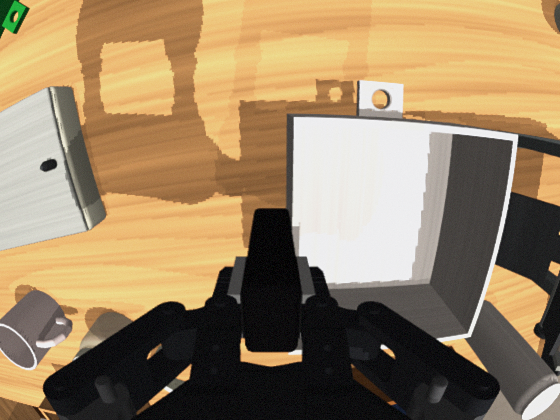

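The pan hangs level with its leading wall facing the paddle at (530,230). Now I push.

Call:
drive_tool:
  moves:
    - [[0, 0.05, 0.003, 0], [0, 0.1, 0.003, 0], [0, 0.15, 0.003, 0], [0, 0.2, 0.003, 0], [0, 0.25, 0.003, 0], [0, 0.28, 0.003, 0], [0, 0.307, 0.003, 0], [0, 0.307, 0.003, 0], [0, 0.307, 0.003, 0], [0, 0.307, 0.003, 0]]

```text
time: 34.75
eef_pos: [0.5788, 0.0347, 0.1631]
eef_rot: [0.065, 0.998, -0.0, -0.002]
contact_force: [-1.6, -1.5, -16.2]
opening: 0.24
grasp_force: 124.6
```

Call:
drive_tool:
  moves:
    - [[0, 0, 0, 0], [0, 0, 0, 0], [0, 0, 0, 0], [0, 0, 0, 0], [0, 0, 0, 0], [0, 0, 0, 0]]

```text
time: 35.35
eef_pos: [0.5799, 0.0346, 0.1647]
eef_rot: [0.065, 0.998, -0.0, -0.0]
contact_force: [-2.5, -2.2, -13.6]
opening: 0.247
grasp_force: 125.2
```

```bash
python3 - <<'E'
from h import *
s=st(); print((np.array(s["eef_pos"][:2])-LIP)@EX,(np.array(s["eef_pos"][:2])-LIP)@EY)
c=manip.capture("wrist"); d=manip.capture("top")
im=np.vstack([c["img"][40:340],d["img"][60:330]]); cv2.imwrite("pics/w10.png",im[:,:,::-1])
E
```

```text
t 35.35 p [0.5799 0.0346 0.1647] q [ 0.0654  0.9979 -0.0001 -0.0002] F [ -2.5438  -2.2185 -13.6403] op 0.24651267734128002 125.19608974456787
-0.11805203117134681 0.0003035824358612755
```

View pics/w10.png

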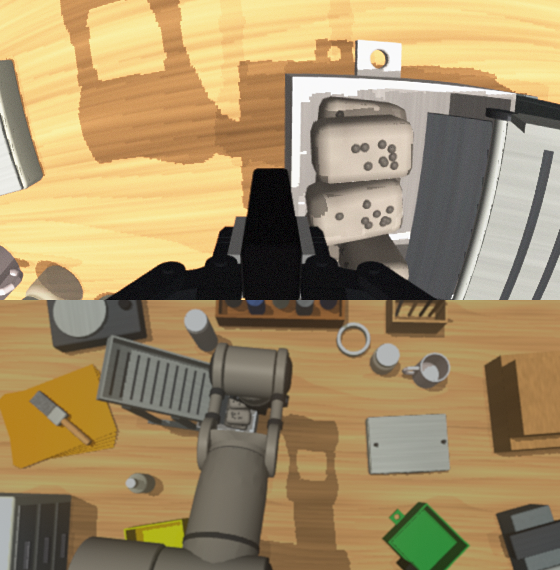

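The chute is empty and the blocks are in the pan at (360,190). I back out slowly.

Call:
drive_tool:
  moves:
    - [[0, -0.04, 0, 0], [0, -0.08, 0, 0], [0, -0.12, 0, 0], [0, -0.16, 0, 0], [0, -0.2, 0, 0], [0, -0.24, 0, 0], [0, -0.28, 0, 0], [0, -0.34, 0, 0], [0, -0.4, 0, 0], [0, -0.4, 0, 0]]

```text
time: 36.45
eef_pos: [0.5643, -0.0868, 0.1648]
eef_rot: [0.067, 0.998, -0.0, 0.0]
contact_force: [0.7, -0.6, -6.7]
opening: 0.244
grasp_force: 126.1
```

```bash
python3 - <<'E'
from h import *
s=st()
c=manip.capture("wrist"); d=manip.capture("scene")
im=np.vstack([c["img"][60:340],d["img"][110:400]]); cv2.imwrite("pics/w11.png",im[:,:,::-1])
for n in("wrist","scene"): print([(np.round(k["point"],3).tolist(),round(k["conf"],2)) for k in manip.mark_of("stone",n)])
E
```

```text
t 36.45 p [ 0.5643 -0.0868  0.1648] q [ 0.0665  0.9978 -0.0003  0.0003] F [ 0.6709 -0.562  -6.7275] op 0.2444144254576693 126.0505199432373
[([0.58, -0.042, 0.107], 0.91), ([0.618, -0.016, 0.133], 0.9), ([0.532, -0.02, 0.068], 0.71), ([0.535, -0.037, 0.107], 0.57)]
[([0.619, -0.014, 0.138], 0.78), ([0.332, 0.082, 0.0], 0.75), ([0.575, -0.023, 0.074], 0.72), ([0.535, -0.03, 0.108], 0.66), ([0.574, -0.035, 0.103], 0.65), ([0.532, -0.019, 0.073], 0.41)]
```

View pics/w11.png

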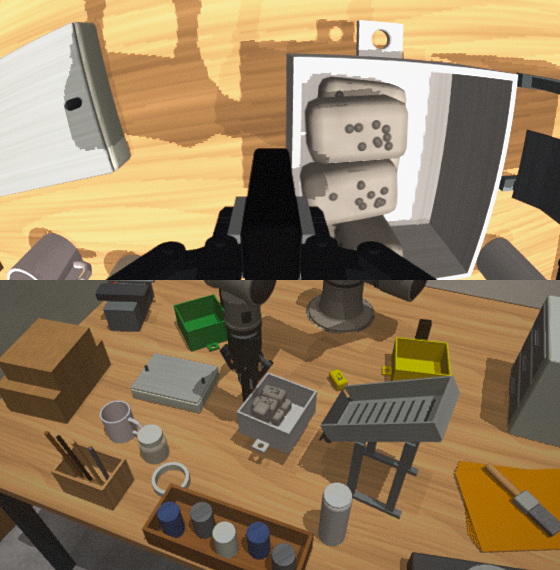

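The pan is clear of the gate and holds the stack of blocks, and the chute and bench hold no grey block. The measured weight rise is about 2.8 N, which fits six light blocks. I go gently to above the scale.

```bash
python3 - <<'E'
from h import *
s=manip.get_state(); p=np.array(s["eef_pos"]); psi0=82.4
T=np.array([.4272,-.3487,.21]); P=lambda f:(*((1-f)*p+f*T)[:2],p[2]+(T[2]-p[2])*min(1,3*f),psi0+(4.1-psi0)*f)
plan([P(i/20) for i in range(2,11,2)]+[None]+[P(i/20) for i in range(12,21,2)])
for n in("top","scene"):
    c=manip.capture(n);X=cloud(c); print(n)
    [print(r[0],r[1],r[3],r[5]) for r in rects(X,c["img"],.056,.072,(.38,.63,-.47,-.22),2)]
    [print(r[:4]) for r in rects(X,c["img"],.044,.053,(.38,.63,-.47,-.22),200)]
E
```

```text
t 36.6 from [ 0.5644 -0.0839  0.1647] 82.5 op 0.24
[0.034, -0.093, -0.045, 0.022] rows>= 0.9
[0.068, -0.187, -0.091, 0.0438] rows>= 0.9
[0.102, -0.28, -0.136, 0.0655] rows>= 0.9
[0.135, -0.374, -0.151, 0.0873] rows>= 0.9
[0.169, -0.467, -0.151, 0.109] rows>= 0.9
--call
[-0.033, -0.094, -0.0, 0.0217] rows>= 0.9
[-0.066, -0.188, -0.0, 0.0435] rows>= 0.9
[-0.099, -0.281, -0.0, 0.0653] rows>= 0.9
[-0.132, -0.375, -0.0, 0.087] rows>= 0.9
[-0.165, -0.469, -0.0, 0.1088] rows>= 0.9
top
[511.7, -432.1] [7.9, 6.7] 62.2 12
[498.4, -259.2] [8.1, 7.3] 63.8 14
([505.3, -345.7], [202.5, 146.0], -85.9, 47.8)
scene
[515.8, -427.3] [7.3, 6.6] 62.8 13
[502.6, -255.7] [8.2, 5.9] 61.9 14
([509.0, -341.9], [204.2, 152.7], -85.6, 48.0)
```

Call:
drive_tool:
  moves:
    - [[0.017, -0.047, -0.022, 0.011], [0.034, -0.093, -0.045, 0.022], [0.051, -0.14, -0.068, 0.033], [0.068, -0.187, -0.091, 0.044], [0.085, -0.233, -0.113, 0.055], [0.102, -0.28, -0.136, 0.066], [0.118, -0.327, -0.151, 0.077], [0.135, -0.374, -0.151, 0.087], [0.152, -0.42, -0.151, 0.098], [0.169, -0.467, -0.151, 0.109]]

```text
time: 37.75
eef_pos: [0.4956, -0.2165, 0.21]
eef_rot: [0.398, 0.918, 0.0, -0.0]
contact_force: [-0.6, -0.2, -6.6]
opening: 0.243
grasp_force: 126.1
```

Call:
drive_tool:
  moves:
    - [[-0.016, -0.047, 0, 0.011], [-0.033, -0.094, 0, 0.022], [-0.05, -0.141, 0, 0.033], [-0.066, -0.188, 0, 0.044], [-0.083, -0.235, 0, 0.054], [-0.099, -0.281, 0, 0.065], [-0.116, -0.328, 0, 0.076], [-0.132, -0.375, 0, 0.087], [-0.149, -0.422, 0, 0.098], [-0.165, -0.469, 0, 0.108]]

```text
time: 38.75
eef_pos: [0.4272, -0.3489, 0.2099]
eef_rot: [0.68, 0.733, 0.0, -0.0]
contact_force: [0.3, -0.1, -7.2]
opening: 0.24
grasp_force: 126.1
```

Call:
drive_tool:
  moves:
    - [[0, 0, 0, 0], [0, 0, 0, 0], [0, 0, 0, 0]]

```text
time: 39.05
eef_pos: [0.4276, -0.3482, 0.2099]
eef_rot: [0.679, 0.734, 0.0, -0.0]
contact_force: [-0.1, -0.6, -6.9]
opening: 0.24
grasp_force: 126.1
```

```bash
python3 - <<'E'
from h import *
s=st()
for n in("top","scene"):
    c=manip.capture(n); X=cloud(c); np.savez(n+"2.npz",X=X,img=c["img"],K=c["K"],R=c["R"],t=c["t"])
    print(n,[(np.round(k["point"],4).tolist(),round(k["conf"],2)) for k in manip.mark_of("pan",n)],[(np.round(k["point"],3).tolist()) for k in manip.mark_of("stone",n)])
    [print("rim",r[:4],r[5]) for r in rects(X,c["img"],.183,.196,(.40,.62,-.47,-.22),20)]
w=manip.capture("wrist"); np.savez("wr.npz",**w)
t=np.load("top2.npz")["img"][150:300,300:500]; ss=np.load("scene2.npz")["img"][100:260,90:290]
im=np.hstack([cv2.resize(t,(400,300)),cv2.resize(ss,(400,300))]); wi=cv2.resize(w["img"],(400,300)); im=np.vstack([im,np.hstack([wi,wi*0])])
cv2.imwrite("pics/w12.png",im[:,:,::-1])
E
```

```text
t 39.05 p [ 0.4276 -0.3482  0.2099] q [ 0.679   0.7342  0.0003 -0.0003] F [-0.0841 -0.6018 -6.9211] op 0.2398459223283754 126.10475063323975
top [([0.5029, -0.3396, 0.1124], 0.77), ([0.2155, 0.291, -0.0005], 0.69), ([0.4285, -0.3482, 0.228], 0.5), ([0.7903, -0.2024, -0.0048], 0.32)] [[0.478, -0.323, 0.153], [0.327, 0.086, -0.007], [0.485, -0.304, 0.116], [0.482, -0.36, 0.149], [0.491, -0.349, 0.119], [0.513, -0.392, 0.181]]
rim ([495.9, -343.1], [159.4, 148.8], 4.5, 191.2) 440
rim ([474.9, -319.7], [53.6, 31.8], 11.0, 184.6) 184
rim ([486.4, -355.4], [34.1, 27.2], 15.0, 184.8) 85
scene [([0.2117, 0.2931, -0.0024], 0.95), ([0.5076, -0.3398, 0.1122], 0.82), ([0.2533, -0.3859, 0.0001], 0.63), ([0.5056, -0.3377, 0.0428], 0.22)] [[0.51, -0.392, 0.184], [0.477, -0.357, 0.152], [0.329, 0.084, -0.001], [0.49, -0.394, 0.114], [0.477, -0.322, 0.154], [0.492, -0.347, 0.122], [0.486, -0.306, 0.12]]
rim ([501.3, -341.5], [160.0, 152.8], 4.4, 190.0) 675
rim ([480.7, -356.0], [50.9, 28.8], 12.6, 184.5) 100
rim ([480.3, -317.3], [55.9, 30.6], 11.0, 184.6) 115
```

View pics/w12.png

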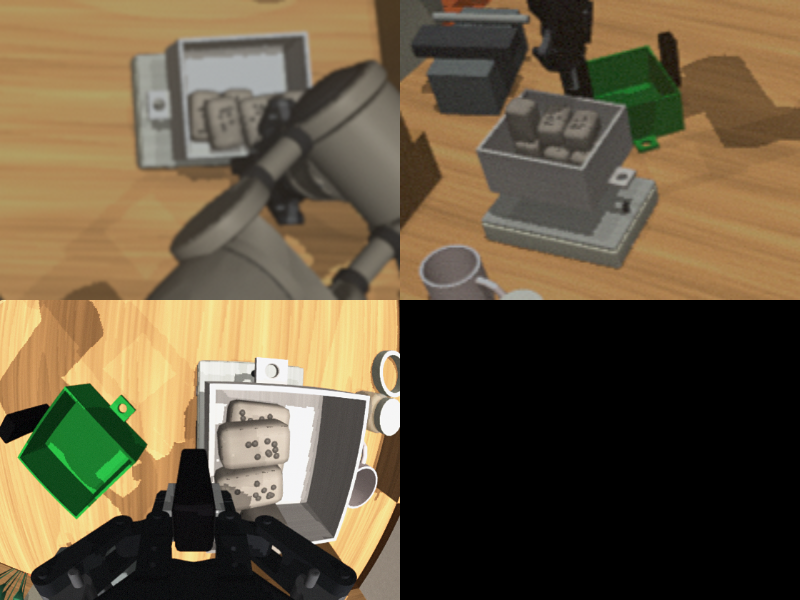

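All six blocks are in the raised pan. To align the fit, I compare the visible ear (+y) with its peg in each camera.

```bash
python3 - <<'E'
from h import *
for n in("top2","scene2"):
    d=np.load(n+".npz"); X,img=d["X"],d["img"]
    for r in rects(X,img,.112,.128,(.45,.56,-.267,-.22),10): print(n,"ear",r[:4],r[5])
    m=(X[...,0]>.46)&(X[...,0]<.55)&(X[...,1]>-.275)&(X[...,1]<-.225)&(X[...,2]>.10)&(X[...,2]<.135)
    v,u=np.nonzero(m); print(np.c_[X[m].min(0),X[m].max(0)].tolist(), u.min(),u.max(),v.min(),v.max())
    # hole: low-grey pixels enclosed by ear
    ear=m.astype(np.uint8); cs,h=cv2.findContours(ear,cv2.RETR_CCOMP,cv2.CHAIN_APPROX_NONE)
    for c_,hh in zip(cs,h[0]):
        if hh[3]>=0 and cv2.contourArea(c_)>3:
            M=cv2.moments(c_); uv=np.array([M["m10"]/M["m00"],M["m01"]/M["m00"]])
            ray=d["R"].T@np.linalg.inv(d["K"])@[*uv,1]; C=-d["R"].T@d["t"]; k=(.120-C[2])/ray[2]; print("hole",uv,C+k*ray,cv2.contourArea(c_))
    [print("peg",r[0],r[3],r[5]) for r in rects(X,img,.056,.072,(.38,.63,-.47,-.22),2)]
    # rim fit edges
    a=np.radians(4.3); e=np.array([np.cos(a),np.sin(a)]); f=np.array([-e[1],e[0]]); q=X.reshape(-1,3)
    px=(q[:,:2]-[.507,-.3425])@e*1000; py=(q[:,:2]-[.507,-.3425])@f*1000
    z=(q[:,2]>.186)&(q[:,2]<.197)
    for nm,vv,sel in(("+x",px,(px>55)&(px<85)&(abs(py)<50)),("-y",py,(py<-60)&(py>-90)&(abs(px)<40)),("+y",py,(py>60)&(py<90)&(abs(px)<40))):
        g=vv[z&sel]; print(nm,len(g),np.percentile(g,[3,50,97]) if len(g) else "", np.median(q[z&sel,2]) if len(g) else "")
E
```

```text
top2 ear ([544.3, -265.3], [30.5, 1.6], 4.9, 121.6) 18
top2 ear ([499.1, -255.5], [34.3, 25.5], 4.4, 119.8) 123
[[0.46025986187024587, 0.5499097702172909], [-0.2729229788572019, -0.2416305593356699], [0.1096002320196061, 0.13470564134859717]] 374 387 182 218
hole [379.1376 202.3228] [ 0.4988 -0.2552  0.12  ] 31.5
peg [501.2, -261.9] 63.2 2
+x 89 [63.822  65.8314 68.1218] 0.1912478805172167
-y 38 [-73.6361 -71.0541 -69.5126] 0.19145628366292666
+y 83 [69.7465 72.2862 74.2926] 0.19159445944835485
scene2 ear ([521.6, -251.8], [73.4, 27.8], 2.1, 120.1) 150
[[0.46075228047596234, 0.549781925108735], [-0.2713521174282484, -0.23841234238468215], [0.11077474631416534, 0.13446466243861865]] 189 207 180 206
hole [200.5 195. ] [ 0.5051 -0.2519  0.12  ] 8.0
peg [503.4, -254.5] 63.7 13
+x 110 [65.6727 70.2969 73.6763] 0.19060168990540016
-y 39 [-73.319  -67.9288 -62.3835] 0.19053846604131008
+y 67 [71.8116 75.3463 77.477 ] 0.1911303700448667
```

Call:
drive_tool:
  moves:
    - [[-0.011, -0.004, 0, 0], [-0.011, -0.004, 0.03, 0], [-0.011, -0.004, 0.06, 0], [-0.011, -0.004, 0.09, 0], [-0.011, -0.004, 0.12, 0], [-0.011, -0.004, 0.12, 0], [-0.011, -0.004, 0.12, 0]]

```text
time: 40.1
eef_pos: [0.4263, -0.3524, 0.1737]
eef_rot: [0.68, 0.734, 0.0, -0.0]
contact_force: [0.4, -0.4, -6.3]
opening: 0.24
grasp_force: 126.4
```

```bash
python3 - <<'E'
from h import *
st()
ims=[]
for n,b in(("top",(350,160,420,230)),("scene",(165,165,245,225))):
    d=manip.capture(n); X,img=cloud(d),d["img"]
    for r in rects(X,img,.078,.09,(.45,.56,-.267,-.22),10): print(n,"ear",r[:4],r[5])
    [print("peg?",r[0],r[3],r[5]) for r in rects(X,img,.056,.075,(.48,.52,-.275,-.24),2)]
    m=(X[...,0]>.46)&(X[...,0]<.55)&(X[...,1]>-.275)&(X[...,1]<-.225)&(X[...,2]>.076)&(X[...,2]<.095)
    cs,h=cv2.findContours(m.astype(np.uint8),cv2.RETR_CCOMP,cv2.CHAIN_APPROX_NONE)
    for c_,hh in zip(cs,h[0]):
        if hh[3]>=0 and cv2.contourArea(c_)>3:
            M=cv2.moments(c_); uv=np.array([M["m10"]/M["m00"],M["m01"]/M["m00"]])
            ray=d["R"].T@np.linalg.inv(d["K"])@[*uv,1]; C=-d["R"].T@d["t"]; k=(.084-C[2])/ray[2]; print("hole",uv,C+k*ray)
    ims.append(cv2.resize(img[b[1]:b[3],b[0]:b[2]],(400,400),interpolation=cv2.INTER_CUBIC))
cv2.imwrite("pics/e13.png",np.hstack(ims)[:,:,::-1])
E
```

```text
t 40.1 p [ 0.4263 -0.3524  0.1737] q [ 0.6796  0.7336  0.     -0.0003] F [ 0.381  -0.4137 -6.2868] op 0.24000663147657111 126.36764287948608
top ear ([496.9, -257.0], [33.0, 20.4], 2.8, 83.6) 90
peg? [498.5, -259.9] 65.0 9
hole [378.113 204.113] [ 0.4977 -0.2596  0.084 ]
scene ear ([501.5, -255.0], [35.7, 24.0], 5.3, 84.2) 85
peg? [505.5, -253.7] 60.7 8
hole [201.5    203.7167] [ 0.503 -0.255  0.084]
```

View pics/e13.png

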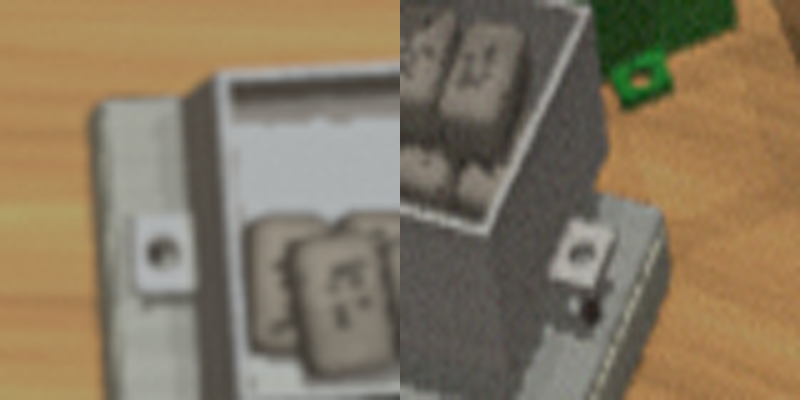

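Both cameras show the ear hole over the peg to within 1 mm, so I lower it.

Call:
drive_tool:
  moves:
    - [[0, 0, 0.015, 0], [0, 0, 0.03, 0], [0, 0, 0.045, 0], [0, 0, 0.06, 0], [0, 0, 0.07, 0], [0, 0, 0.08, 0], [0, 0, 0.088, 0], [0, 0, 0.092, 0], [0, 0, 0.092, 0]]

```text
time: 41.1
eef_pos: [0.4263, -0.3525, 0.1463]
eef_rot: [0.68, 0.734, -0.0, -0.0]
contact_force: [0.3, -0.5, -6.4]
opening: 0.239
grasp_force: 126.0
```

```bash
cat >> h.py <<'E'
def seat():
    st()
    for n in("top","scene"):
        d=manip.capture(n); X,img=cloud(d),d["img"]
        for r in rects(X,img,.051,.064,(.47,.54,-.269,-.22),10): print(n,"ear",r[:4],r[5])
        q=X.reshape(-1,3); a=np.radians(4.3); e=np.array([np.cos(a),np.sin(a)]); f=np.array([-e[1],e[0]])
        px=(q[:,:2]-[.507,-.3435])@e; py=(q[:,:2]-[.507,-.3435])@f
        m=(q[:,2]>.118)&(q[:,2]<.14)&(abs(px)<.08)&(abs(py)<.083)&((px>.058)|(abs(py)>.064)); Am=np.c_[px[m],py[m],np.ones(m.sum())]; w=np.ones(m.sum(),bool)
        for _ in range(5):
            k=np.linalg.lstsq(Am[w],q[m][w,2],rcond=None)[0]; w=abs(q[m][:,2]-Am@k)<.003
        print(n,"rim z",k[2],"tilt deg",np.degrees(k[:2]),w.sum())
E
python3 -c "
from h import *
seat()"
```

```text
t 41.1 p [ 0.4263 -0.3525  0.1463] q [ 0.6796  0.7336 -0.     -0.    ] F [ 0.3442 -0.5149 -6.4184] op 0.23860891369284706 126.02123737335205
top ear ([498.0, -257.4], [32.7, 23.1], 5.1, 56.3) 97
top rim z 0.12798873849517786 tilt deg [-0.2093 -0.0412] 223
scene ear ([510.3, -255.3], [57.7, 27.3], 0.0, 56.6) 102
scene rim z 0.12729268158350485 tilt deg [-0.7717  0.1865] 230
```

It is near the bottom with no contact load yet, so I creep down.

Call:
drive_tool:
  moves:
    - [[0, 0, 0.003, 0], [0, 0, 0.003, 0], [0, 0, 0.005, 0], [0, 0, 0.005, 0], [0, 0, 0.005, 0]]

```text
time: 41.7
eef_pos: [0.4265, -0.3524, 0.1458]
eef_rot: [0.68, 0.734, 0.0, 0.0]
contact_force: [-3.5, 5.2, 5.7]
opening: 0.241
grasp_force: 127.4
```

Call:
drive_tool:
  moves:
    - [[0, 0, 0, 0], [0, 0, 0, 0], [0, 0, 0, 0], [0, 0, 0, 0], [0, 0, 0, 0]]
  grip: -0.1

```text
time: 42.2
eef_pos: [0.4264, -0.3527, 0.1449]
eef_rot: [0.68, 0.734, 0.0, 0.0]
contact_force: [-0.4, -1.2, 0.4]
opening: 0.451
grasp_force: 0.0
```

Call:
drive_tool:
  moves:
    - [[0, 0, -0.05, 0], [0, 0, -0.15, 0], [0, 0, -0.3, 0], [0, 0, -0.45, 0], [0, 0, -0.6, 0], [0.2, -0.2, -0.6, 0], [0.4, -0.2, -0.6, 0], [0.55, -0.2, -0.6, 0], [0.55, -0.2, -0.6, 0], [0.55, -0.2, -0.6, 0]]

```text
time: 43.2
eef_pos: [0.353, -0.1894, 0.3257]
eef_rot: [0.679, 0.735, 0.0, 0.001]
contact_force: [-0.1, 0.1, -0.4]
opening: 0.444
grasp_force: 0.0
```

```bash
python3 - <<'E'
from h import *
seat()
for n in("top","scene"): manip.capture(n); print([(np.round(k["point"],3).tolist()) for k in manip.mark_of("stone",n)],[np.round(k["point"],3).tolist() for k in manip.mark_of("pan",n)])
d=manip.capture("scene"); t=manip.capture("top")
im=np.vstack([cv2.resize(d["img"][80:290,60:340],(800,300))*0+cv2.resize(d["img"][110:260,80:480],(800,300)),cv2.resize(t["img"][140:290,160:560],(800,300))])
cv2.imwrite("pics/f14.png",im[:,:,::-1])
E
```

```text
t 43.2 p [ 0.353  -0.1894  0.3257] q [0.6786 0.7345 0.0004 0.0005] F [-0.1347  0.0547 -0.3832] op 0.44419856979959427 0.0
top ear ([497.3, -258.4], [33.5, 21.7], 4.4, 55.5) 93
top rim z 0.12695164720717594 tilt deg [-0.0413 -0.1812] 267
scene ear ([510.6, -254.3], [58.1, 28.6], -0.0, 56.2) 99
scene rim z 0.12691603967728854 tilt deg [-0.651  -0.2857] 237
[[0.478, -0.361, 0.084], [0.476, -0.326, 0.086], [0.482, -0.396, 0.054], [0.486, -0.31, 0.054], [0.51, -0.397, 0.117], [0.491, -0.349, 0.05]] [[0.217, 0.288, 0.0], [0.503, -0.342, 0.046]]
[[0.475, -0.359, 0.086], [0.484, -0.31, 0.054], [0.51, -0.397, 0.117], [0.473, -0.326, 0.088], [0.492, -0.349, 0.057], [0.486, -0.399, 0.051]] [[0.253, -0.386, 0.003], [0.502, -0.344, 0.05], [0.215, 0.293, -0.001], [0.472, -0.325, 0.089], [0.513, -0.394, 0.116], [0.698, -0.401, 0.0]]
```

View pics/f14.png

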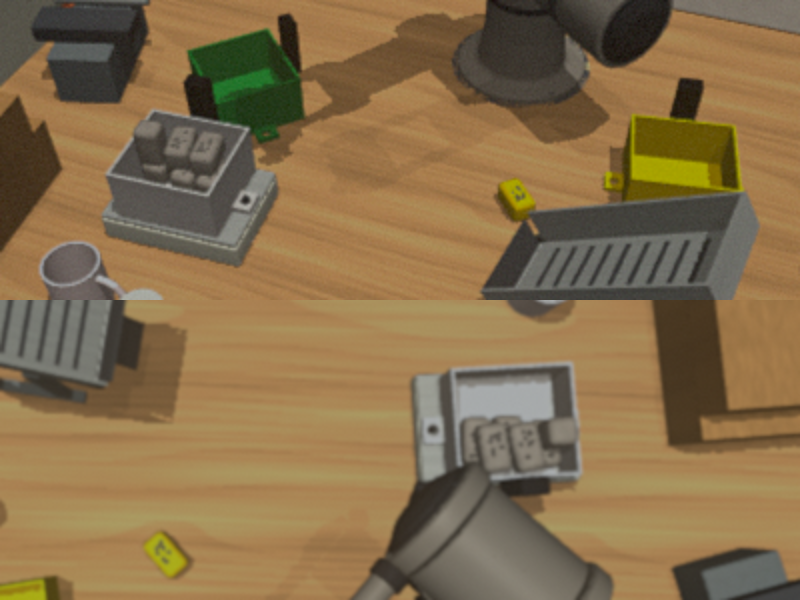

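The pan sits level over the pegs: ear top at 56 mm, rim at 127 mm, and the peg showing in its hole at (243,200). All six blocks are in it, and the arm is clear.

```bash
python3 -c "
from plant import manip
print(manip.close_job())"
```

```text
the job is handed in; nothing more can be done
None
```

The job is handed in: all six grey blocks went onto the chute, were caught in the raised pan, and the pan now sits level on the scale over its pegs, released, with the other things left alone.

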